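# Set up a honey tasting booth

### The job

Set up the tasting booth: stand every honey jar upright on the coaster that matches the coloured disc on its lid, fully on the coaster, and hang both caddies by their hooks on the rail, each square to it and centred on the band of its own colour. Hook each caddy on only at the white section of the rail and slide it along the rail to its band, never lifting it off or over the rest of the rail, so the one with the farther band goes first. Leave the cups, bowl, bottle, spoon and pencil where they are, and let go of everything at the end.

Things in the scene. Friction and masses are not known exactly. Their poses are not given: they have to be found in the camera images.
- jar_red: small sealed honey jar standing on the table, 56 mm in diameter, 50 mm tall, amber with a white label; gold lid with a round red disc on top. Origin: centre of its underside, z up. 0.12 to 0.24 kg. May be absent (None from the start).
- jar_blue: small sealed honey jar standing on the table, 56 mm in diameter, 50 mm tall, amber with a white label; gold lid with a round blue disc on top. Origin: centre of its underside, z up. 0.12 to 0.24 kg. May be absent (None from the start).
- jar_green: small sealed honey jar standing on the table, 56 mm in diameter, 50 mm tall, amber with a white label; gold lid with a round green disc on top. Origin: centre of its underside, z up. 0.12 to 0.24 kg. May be absent (None from the start).
- jar_black: small sealed honey jar standing on the table, 56 mm in diameter, 50 mm tall, amber with a white label; gold lid with a round black disc on top. Origin: centre of its underside, z up. 0.12 to 0.24 kg. May be absent (None from the start).
- coaster_red: fixed red coaster, a disc of 90 mm diameter let in flush with the floor of the cream tray. Origin: its centre, 5 mm above the table; a jar stands at the height of the origin. The four coasters lie in a row 105 mm apart, in any order of colours; y runs along the row.
- coaster_blue: fixed blue coaster, a disc of 90 mm diameter let in flush with the floor of the cream tray. Origin: its centre, 5 mm above the table; a jar stands at the height of the origin. The four coasters lie in a row 105 mm apart, in any order of colours; y runs along the row.
- coaster_green: fixed green coaster, a disc of 90 mm diameter let in flush with the floor of the cream tray. Origin: its centre, 5 mm above the table; a jar stands at the height of the origin. The four coasters lie in a row 105 mm apart, in any order of colours; y runs along the row.
- coaster_black: fixed black coaster, a disc of 90 mm diameter let in flush with the floor of the cream tray. Origin: its centre, 5 mm above the table; a jar stands at the height of the origin. The four coasters lie in a row 105 mm apart, in any order of colours; y runs along the row.
- tray: fixed cream tray 150 mm (its x) by 450 mm (its y), floor 5 mm thick, rim 12 mm high, centre of its underside is the origin; holds the coasters.
- caddy_orange: loose orange caddy with white spatulas, 0.16 kg, stands on the table; origin: centre of underside. Tub 48 (x) by 72 (y) by 50 mm high, spatulas to 62. A neck 6 mm thick, 24 wide, rises at its -x side to a hook over the tub. On top an upright grip tab at x=0, 10 mm thick (x), 30 wide (y), 120 to 170 mm above the origin: pinch from above. A twin caddy has the other colour.
- hook_orange (a point): hook point of the orange caddy, at x=y=0, 111 mm above its origin, same axes: the rail's axis lies here when it hangs. Hook: upside-down V roof, lip at x 16 to 23 mm down to 98 mm above the origin; mouth opens to +x. Hooking: come from the rail's -x side, this point 19 to 40 mm above the rail's axis, move +x till over the rail, lower.
- mark_orange: orange band painted round the rail, 50 mm long: the place of the orange caddy. Origin: the band's centre on the rail's axis, y along the rail. Does not obstruct. Which band is the farther from the white section varies.
- caddy_teal: loose teal caddy with white spatulas, 0.16 kg, stands on the table; origin: centre of underside. Tub 48 (x) by 72 (y) by 50 mm high, spatulas to 62. A neck 6 mm thick, 24 wide, rises at its -x side to a hook over the tub. On top an upright grip tab at x=0, 10 mm thick (x), 30 wide (y), 120 to 170 mm above the origin: pinch from above. A twin caddy has the other colour.
- hook_teal (a point): hook point of the teal caddy, at x=y=0, 111 mm above its origin, same axes: the rail's axis lies here when it hangs. Hook: upside-down V roof, lip at x 16 to 23 mm down to 98 mm above the origin; mouth opens to +x. Hooking: come from the rail's -x side, this point 19 to 40 mm above the rail's axis, move +x till over the rail, lower.
- mark_teal: teal band painted round the rail, 50 mm long: the place of the teal caddy. Origin: the band's centre on the rail's axis, y along the rail. Does not obstruct. Which band is the farther from the white section varies.
- rail_mid (a point): middle of the fixed steel rail, on its axis, 200 mm above the table; y along the rail, x away from the robot. Rail 12 mm thick, posts of 16 mm diameter at y = -235 and +235 mm. White section, for hooking on: y = +65 to +225 mm; band centres at y -160 to -130 and -30 to 0 mm. Caddies cannot pass each other.
- cup_a: clear plastic cup, 72 mm across, 95 mm tall; loose bystander, leave it where it is. Origin at its underside, in the middle.
- cup_b: clear plastic cup, 72 mm across, 85 mm tall; loose bystander, leave it where it is. Origin at its underside, in the middle.
- bowl: white bowl, 120 mm across, 45 mm tall; loose bystander, leave it where it is. Origin at its underside, in the middle.
- bottle: clear water bottle with blue cap, 64 mm across, 200 mm tall; loose bystander, leave it where it is. Origin at its underside, in the middle.
- spoon: steel spoon lying along its x, 150 mm; loose bystander, leave it where it is. Origin at its underside.
- pencil: wooden pencil lying along its y, 160 mm long, 8 mm high; loose bystander, leave it where it is. Origin at its underside, in the middle.

How it is judged:
By the outcome, as a careful person would: the job done as asked, in the order asked, and still so for the second after the job is handed in, with the robot touching nothing.
Of jar_red, jar_blue, jar_green, jar_black only 2 to 4 are there at a start; the rules pass over those that are not, and their reading is None.
At some moment in a run one of jar_red, jar_blue, jar_green, jar_black may be knocked a few centimetres aside while the robot is not near it.
It also fails if it takes over 210 s, if anything falls off the work surface, if the arm or the gripper's body presses on something with over 40 N, if the wrist force passes 120 N, or if a joint passes its speed limit or range.

### The arm

A 6-joint arm with a two-finger parallel gripper is mounted at the origin on the work surface. World frame = base frame: x ahead of the robot, y to its left, z up, the work surface at z = 0. Lengths are in m, angles in degrees, forces in N, time in s.
With the tool pointing down it reaches from about 0.35 to 0.875 m from the base axis. Payload 4.2 kg.
Tool frame: the origin (TCP) lies at the very end of the fingers, on their centre line; the grasp point (between the pads) lies r.pinch_z behind it (r.pinch_z is the distance from the TCP to the grasp point, in m); y points along the fingers, z is the direction in which the jaws open and shut, and the axes are right-handed (so a half turn about y gives the same grasp; the last joint's range is limited). The gripper opens to 87 mm and grips with 3 to 60 N. Pads are 19 mm wide; open, the fingers measure 117 mm over their backs; the gripper's body (75 mm by 190 mm) begins 51 mm behind the grasp point.
Start: joints at [-57.204, 22.042, 0.453, 0, -68.411, -14.817], TCP at [0.193, -0.594, 0.223] pointing down, gripper open.
Joint ranges: [-179.83, 179.83], [-69.29, 118.12], [-61.27, 80.66], [-181.25, 117.63], [-171.15, -9.14], [-177.46, 177.46]. Speed limits (degrees/s): [159.86, 159.86, 180, 180, 180, 180].

### API

Orientations are given as a 3x3 rotation matrix whose columns are the frame's x, y, z axes.
In Python, from station import sense, capture, camera_params, r gives the robot as it stands.
- The arm moves only by the tool move_arm, never from a script. Its argument "increments" is text: rows parted by semicolons, each of 7 numbers parted by spaces: the closure, from -1 (fully open) to 1 (shut), so that 0 is half open, then the shift along the tool's x, y, z in m, then the turn, a rotation vector about the tool's x, y, z in rad. In form: hand x y z wx wy wz; .... A call has 1 to 8 rows; each row is the pose to reach, as a shift and turn from the pose commanded when the call began, along the tool's axes at that moment; what a row does not reach only later rows make up. A row lasts 1/10 s, in which the tool goes at most 50 mm and 8.59 degrees, less where a joint would pass 70% of its speed; a pose out of reach is approached as far as the arm can. A call with a gripper value outside its range is refused whole. The fingers move at their own pace and stop on an object; the grip force is fixed at half the most. Time passes only in rows, so rows that repeat a pose let the fingers close. It gives the time, the measured TCP pose, the force and the opening at its end, in the units of the state.
- sense(): the state, without advancing time (a new reading comes with each control period).
- capture(name): name is "scene" or "top" or "wrist"; returns (picture, depth): 384x512x3 uint8, red, green, blue; 384x512 float32, m along the optical axis (not along the pixel's ray), 0 where there is no reading.
- camera_params(name): a dict with "fx", "fy", "cx", "cy" (pixels), "xyz" and "orientation" of the camera in the world. Camera axes: x right, y down, z forward; pixel columns grow to the right and rows downward; lengths in m; the calibration is good to about 2 mm. A picture is of the moment at which its call begins: read the wrist's pose just before it. camera_params takes no time and is no camera call; for the wrist camera it gives the pose at the moment of the call.
- r.finish_job(): hands the job in, once; it reports no verdict.
The state is a dict: "time_s": time; "joints": joint angles; "joint_velocities": joint speeds; "effort": joint torques, N m; "tcp_pos": TCP position; "ee_rot": TCP orientation; "wrist_force": force on the tool from outside, world axes, zero at the start; "moment": the same for the moment, N m; "gripper_width": opening from 0.0 (shut) to 1.0 (fully open).
Only numpy, scipy, OpenCV 4.12 (cv2) and the standard library are available. Lean on these libraries where they do the work, as an engineer would, in place of code of your own. Each camera call takes 0.05 s, during which the arm holds its last target.

## Working session

There is one attempt and no reset: what is moved stays moved. The work goes in short steps, Python scripts to look and compute and a tool call to move; the robot and the scene stay as the last step left them, time stands still between calls to the robot, and variables do not carry over. Pictures are saved under pics/ and viewed, and the job is handed in when it is done.

Besides the shell and the picture viewer there is one more tool, called after "Call:" by a JSON object that holds its "op" and its "data". move_arm: Moves the arm, as the interface text tells. Its arguments: {"type":"object","properties":{"increments":{"type":"string"}},"required":["increments"]}

```bash
ls; mkdir -p pics; python3 - <<'E'
from station import sense, capture, camera_params, r
import cv2,numpy as np
s=sense(); print(s['time_s'],s['tcp_pos'],np.round(s['ee_rot'],3),s['gripper_width'],r.pinch_z)
for n in ['scene','top','wrist']:
    print(n,camera_params(n))
    p,d=capture(n); cv2.imwrite(f'pics/{n}0.png',p[:,:,::-1]); np.save(f'{n}0.npy',d)
E
```

```text
pics
0.0 [ 0.19275782 -0.59389989  0.22148042] [[ 0.951 -0.001 -0.308]
 [ 0.308  0.002  0.951]
 [-0.    -1.     0.002]] 0.9971653632885604 0.0187
scene {'fx': 436.05507728858424, 'fy': 436.05507728858424, 'cx': 259.9982462089496, 'cy': 195.2743923401238, 'xyz': array([ 1.32420889, -0.16243696,  1.03447624]), 'orientation': array([[ 0.20673125,  0.71724324, -0.66545047],
       [ 0.97832715, -0.14336811,  0.14940404],
       [ 0.01175466, -0.68191474, -0.73133721]])}
top {'fx': 433.8268823924855, 'fy': 433.8268823924855, 'cx': 251.48193622242627, 'cy': 184.65982637788784, 'xyz': array([0.44330778, 0.02003658, 1.34537868]), 'orientation': array([[ 2.33175884e-03, -9.97275163e-01,  7.37347396e-02],
       [-9.99686360e-01, -4.86117547e-04,  2.50388698e-02],
       [-2.49347992e-02, -7.37699981e-02, -9.96963511e-01]])}
wrist {'fx': 275.8565211741804, 'fy': 275.8565211741804, 'cx': 253.34207862563798, 'cy': 191.04434376427474, 'xyz': array([ 0.12614713, -0.61583542,  0.38414912]), 'orientation': array([[-0.30836883,  0.91879649,  0.24641768],
       [ 0.95126465,  0.2972817 ,  0.08197051],
       [ 0.00205875,  0.25968558, -0.96569103]])}
```

View pics/scene0.png

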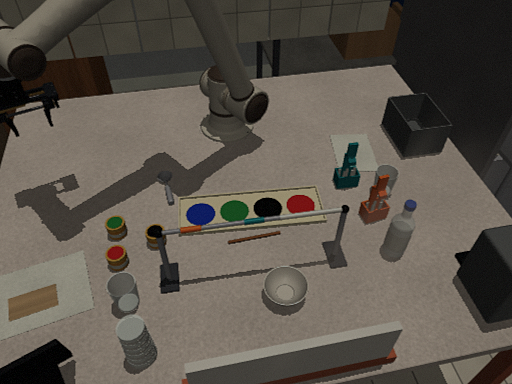

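View pics/top0.png

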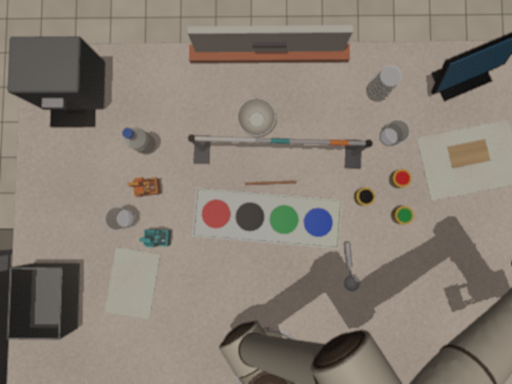

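The scene and top views show three jars: black (365,197), red (401,178) and green (403,215) in the top view, with no blue jar. The coasters at top row about 215 run red, black, green, blue from left to right. The rail lies at row 140, with the orange band farther from the white end, so orange goes first. Now I'll measure.

```bash
cat > h.py <<'E'
from station import sense, capture, camera_params, r
import cv2,numpy as np
def ray(c,u,v):
    d=np.array([(u-c['cx'])/c['fx'],(v-c['cy'])/c['fy'],1.0]); return c['xyz'],c['orientation']@d
def plane(c,u,v,z):
    o,d=ray(c,u,v); return o+d*(z-o[2])/d[2]
def cloud(c,D):
    v,u=np.mgrid[:D.shape[0],:D.shape[1]]
    P=np.stack([(u-c['cx'])/c['fx'],(v-c['cy'])/c['fy'],np.ones_like(D)],-1)*D[...,None]
    return P@c['orientation'].T+c['xyz']
def blobs(img,lo,hi,amin=15,roi=None):
    hsv=cv2.cvtColor(img,cv2.COLOR_RGB2HSV)
    m=cv2.inRange(hsv,np.array(lo),np.array(hi))
    if roi is not None:
        k=np.zeros_like(m);k[roi[1]:roi[3],roi[0]:roi[2]]=255;m&=k
    n,l,s,c=cv2.connectedComponentsWithStats(m)
    return [(np.round(c[i],1),s[i,4],s[i,:4]) for i in range(1,n) if s[i,4]>=amin]
COL={'red':((0,150,80),(7,255,255)),'orange':((8,150,100),(20,255,255)),'green':((45,120,40),(75,255,255)),'blue':((110,150,60),(130,255,255)),'teal':((83,120,50),(100,255,255)),'black':((0,0,0),(180,255,45))}
E
python3 - <<'E'
from h import *
for n in ['top','scene']:
    p=cv2.imread(f'pics/{n}0.png')[:,:,::-1].copy(); D=np.load(f'{n}0.npy'); c=camera_params(n); W=cloud(c,D)
    print(n)
    for k,(lo,hi) in COL.items():
        for b in blobs(p,lo,hi,12,(100,50,430,260) if n=='top' else (80,130,450,290)):
            u,v=b[0]; w=W[int(round(v)),int(round(u))]
            print(k,b[0],b[1],b[2],'depthpt',np.round(w,3),'z.05',np.round(plane(c,u,v,.05)[:2],3),'z.005',np.round(plane(c,u,v,.005)[:2],3),'z.206',np.round(plane(c,u,v,.206)[:2],3))
p=cv2.imread('pics/top0.png')
cv2.imwrite('pics/t_a.png',cv2.resize(p[160:260,95:195],(600,600),interpolation=cv2.INTER_CUBIC))
cv2.imwrite('pics/t_b.png',cv2.resize(p[90:170,180:380],(800,320),interpolation=cv2.INTER_CUBIC))
p=cv2.imread('pics/scene0.png')
cv2.imwrite('pics/s_a.png',cv2.resize(p[130:270,310:450],(600,600),interpolation=cv2.INTER_CUBIC))
E
```

```text
top
red [402.1 177.7] 135 [396 172  13  13] depthpt [ 0.559 -0.394  0.053] z.05 [ 0.56  -0.395] z.005 [ 0.564 -0.41 ] z.206 [ 0.546 -0.345]
orange [339.3 142.6] 69 [331 141  17   5] depthpt [ 0.638 -0.182  0.205] z.05 [ 0.666 -0.211] z.005 [ 0.674 -0.219] z.206 [ 0.639 -0.183]
orange [400.4 178.1] 102 [392 170  19  17] depthpt [ 0.559 -0.389  0.05 ] z.05 [ 0.559 -0.39 ] z.005 [ 0.563 -0.404] z.206 [ 0.545 -0.341]
orange [137.5 186.6] 117 [129 178  15  17] depthpt [0.527 0.373 0.125] z.05 [0.533 0.396] z.005 [0.536 0.409] z.206 [0.522 0.351]
orange [154.9 182.2] 17 [153 179   4   8] depthpt [0.547 0.344 0.046] z.05 [0.546 0.344] z.005 [0.55  0.355] z.206 [0.534 0.305]
orange [152.7 191. ] 24 [148 189   9   5] depthpt [0.522 0.36  0.005] z.05 [0.52 0.35] z.005 [0.522 0.361] z.206 [0.511 0.31 ]
green [288.5 221.3] 236 [274 208  23  25] depthpt [ 0.431 -0.059  0.006] z.05 [ 0.43  -0.058] z.005 [ 0.43 -0.06] z.206 [ 0.432 -0.048]
green [404.2 214.9] 142 [398 209  14  13] depthpt [ 0.449 -0.399  0.048] z.05 [ 0.45  -0.399] z.005 [ 0.45  -0.413] z.206 [ 0.449 -0.348]
blue [317.9 222.1] 540 
[... 3400 characters left out ...]
0.25  -0.235] z.206 [ 0.46  -0.221]
black [267.2 207.3] 434 [254 198  28  19] depthpt [0.44  0.059 0.004] z.05 [0.481 0.05 ] z.005 [0.443 0.059] z.206 [0.615 0.016]
black [343.3 212.7] 82 [338 205  11  25] depthpt [0.662 0.204 0.194] z.05 [0.547 0.268] z.005 [0.511 0.288] z.206 [0.67 0.2 ]
black [124.8 228.9] 21 [122 223   5  13] depthpt [ 0.455 -0.375  0.019] z.05 [ 0.481 -0.369] z.005 [ 0.443 -0.378] z.206 [ 0.615 -0.336]
black [252.1 222.7] 18 [245 222  16   3] depthpt [ 0.654 -0.031  0.202] z.05 [ 0.531 -0.007] z.005 [0.495 0.001] z.206 [ 0.657 -0.031]
black [165.2 262.4] 715 [147 225  33  65] depthpt [ 0.646 -0.259  0.089] z.05 [ 0.62  -0.263] z.005 [ 0.588 -0.267] z.206 [ 0.732 -0.247]
```

```bash
ls pics
```

```text
s_a.png
scene0.png
t_a.png
t_b.png
top0.png
wrist0.png
```

View pics/t_a.png

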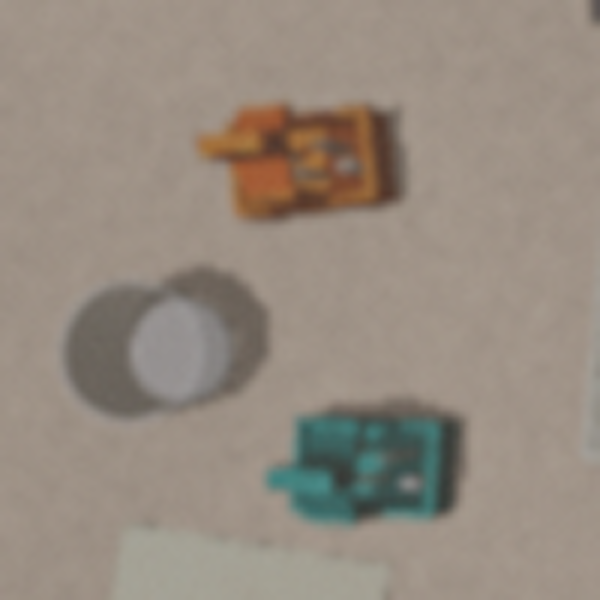

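View pics/s_a.png

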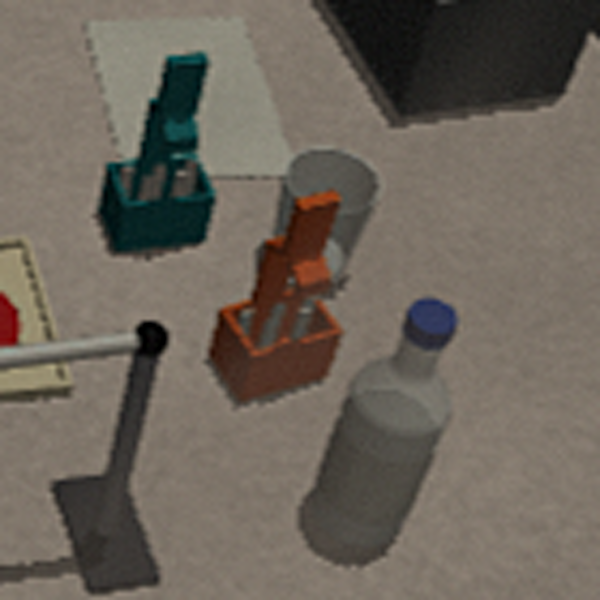

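View pics/t_b.png

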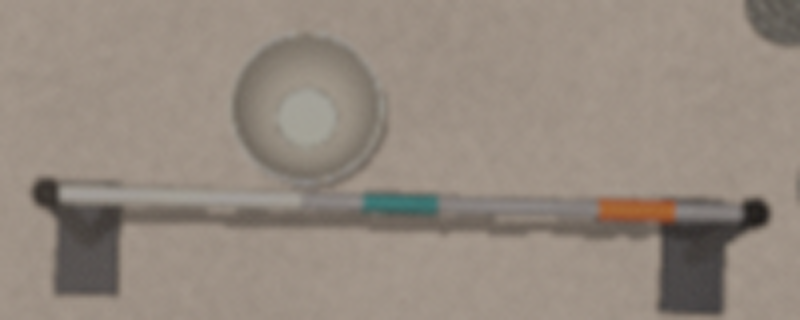

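The crops show the orange caddy (tab near 230,145 in t_a), the teal caddy (tab near 300,478), a clear cup between them and to the left, and the bottle just ahead of orange. The hook lips face the scene camera, so both mouths open towards about +x. Next I'll fit poses from the depth clouds.

```bash
cat > fit.py <<'E'
from h import *
def fits(P):
    # P dict name->cloud ; caddies
    for nm,(x0,x1,y0,y1) in {'orange':(.48,.60,.31,.43),'teal':(.33,.44,.27,.40)}.items():
        for n,W in P.items():
            w=W.reshape(-1,3); w=w[(w[:,0]>x0)&(w[:,0]<x1)&(w[:,1]>y0)&(w[:,1]<y1)]
            top=w[(w[:,2]>.160)&(w[:,2]<.18)]; tub=w[(w[:,2]>.035)&(w[:,2]<.056)]
            for lab,q in (('tab',top),('tub',tub)):
                if len(q)<4: print(nm,n,lab,len(q));continue
                h=q[:,:2].astype(np.float32); print(nm,n,lab,len(q),'mean',np.round(q.mean(0),4),'minrect',[np.round(t,3) for t in cv2.minAreaRect(h)],'zmax',round(float(q[:,2].max()),3))
    for n,W in P.items():
        w=W.reshape(-1,3); q=w[(w[:,2]>.19)&(w[:,2]<.215)&(w[:,0]>.6)&(w[:,0]<.7)&(w[:,1]>-.24)&(w[:,1]<.18)]
        k=np.polyfit(q[:,1],q[:,0],1); print('rail',n,len(q),'x=',k, 'yaw of rail deg',np.degrees(np.arctan(-k[0])),'z',np.percentile(q[:,2],[50,95]))
E
python3 - <<'E'
from fit import *
P={n:cloud(camera_params(n),np.load(f'{n}0.npy')) for n in('top','scene')}
fits(P)
def at(W,x0,x1,y0,y1,zmin):
    w=W.reshape(-1,3);q=w[(w[:,0]>x0)&(w[:,0]<x1)&(w[:,1]>y0)&(w[:,1]<y1)&(w[:,2]>zmin)]
    return len(q),np.round(q.min(0),3),np.round(q.max(0),3)
for n in P:
    print(n,'bottle',at(P[n],.57,.72,.30,.45,.03));print('cup',at(P[n],.40,.48,.38,.50,.03))
    print('cupb',at(P[n],.63,.75,-.43,-.30,.03))
    print('bowl',at(P[n],.65,.8,-.08,.08,.02))
# tray rect & coasters in scene
c=camera_params('scene')
for col,uv in {'red':(299.4,204),'black':(267.2,207.3),'green':(234,210.6),'blue':(200.3,213.7)}.items(): print(col,np.round(plane(c,*uv,.005),3))
c=camera_params('top')
for y in [(193,139),(368.2,143.1)]: print('post end',plane(c,*y,.206))
p=cv2.imread('pics/top0.png')[:,:,::-1].copy()
print(blobs(p,(75,60,40),(100,255,255),12,(180,120,380,160)),blobs(p,(5,100,60),(20,255,255),12,(300,120,380,160)))
print([np.round(plane(c,u,141,.206),3) for u in (271.5,289.5)])
E
```

```text
orange top tab 48 mean [0.5339 0.3725 0.1706] minrect [array([0.534, 0.373]), array([0.01 , 0.029]), np.float64(8.528)] zmax 0.176
orange top tub 121 mean [0.5329 0.3638 0.0481] minrect [array([0.534, 0.375]), array([0.048, 0.074]), np.float64(7.572)] zmax 0.056
orange scene tab 48 mean [0.5349 0.3718 0.1668] minrect [array([0.533, 0.373]), array([0.013, 0.029]), np.float64(7.61)] zmax 0.172
orange scene tub 260 mean [0.5379 0.3692 0.0454] minrect [array([0.535, 0.373]), array([0.055, 0.076]), np.float64(3.654)] zmax 0.055
teal top tab 48 mean [0.3812 0.339  0.1704] minrect [array([0.381, 0.339]), array([0.008, 0.03 ]), np.float64(0.168)] zmax 0.176
teal top tub 113 mean [0.3858 0.3317 0.049 ] minrect [array([0.382, 0.339]), array([0.073, 0.048]), np.float64(85.01)] zmax 0.055
teal scene tab 42 mean [0.3825 0.3363 0.1666] minrect [array([0.383, 0.337]), array([0.029, 0.013]), np.float64(87.967)] zmax 0.172
teal scene tub 248 mean [0.3836 0.3359 0.0453] minrect [array([0.381, 0.337]), array([0.074, 0.054]), np.float64(87.98)] zmax 0.056
rail top 767 x= [0.03177225 0.64653381] yaw of r
[... 483 characters left out ...]
0.642, 0.349, 0.03 ]), array([0.703, 0.412, 0.202]))
cup (365, array([0.4  , 0.407, 0.03 ]), array([0.476, 0.482, 0.089]))
cupb (821, array([ 0.656, -0.407,  0.03 ]), array([ 0.729, -0.337,  0.099]))
bowl (680, array([ 0.65 , -0.075,  0.02 ]), array([0.8 , 0.08, 0.21]))
red [0.449 0.163 0.005]
black [0.443 0.059 0.005]
green [ 0.436 -0.045  0.005]
blue [ 0.428 -0.15   0.005]
post end [0.6494728  0.20478556 0.206     ]
post end [ 0.63754678 -0.25877383  0.206     ]
[(array([279.6, 140.5]), np.int32(71), array([271, 139,  18,   4], dtype=int32))] [(array([339.3, 142.3]), np.int32(106), array([330, 140,  19,   6], dtype=int32))]
[array([ 0.644, -0.004,  0.206]), array([ 0.644, -0.052,  0.206])]
```

```bash
cat >> h.py <<'E'
def inc(p,yaw_deg):
    "shift/turn from present pose to TCP at p, pointing down, tool x axis at yaw"
    s=sense(); R=np.array(s['ee_rot']); a=np.radians(yaw_deg); c,n=np.cos(a),np.sin(a)
    T=np.array([[c,0,-n],[n,0,c],[0,-1,0.]])
    d=R.T@(np.array(p)-s['tcp_pos']); w=cv2.Rodrigues(R.T@T)[0].ravel()
    print('inc',np.round(d,4),np.round(w,4),'| tcp',np.round(s['tcp_pos'],4),'t',round(s['time_s'],2),'w',round(s['gripper_width'],3),'F',np.round(s['wrist_force'],1),'J',np.round(s['joints'],0))
def jars():
    p,d=capture('top'); c=camera_params('top'); q,e=capture('scene'); c2=camera_params('scene')
    for k in ('red','green','black','blue'):
        for im,cc,n,roi in ((p,c,'top',(100,50,430,260)),(q,c2,'scene',(80,130,450,290))):
            D=d if n=='top' else e; W=cloud(cc,D)
            for b in blobs(im,*COL[k],25,roi):
                if b[1]<260:
                    u,v=b[0]; w=W[int(round(v)),int(round(u))]
                    if .035<w[2]<.07: print(k,n,b[1],np.round(plane(cc,u,v,w[2] and .05),3),'z',round(w[2],3))
    return p,q
E
python3 -c "
from h import *
inc([.505,-.29,.15],0)"
```

```text
inc [0.3908 0.072  0.1927] [-0.0017  0.3137 -0.0004] | tcp [ 0.1928 -0.594   0.2217] t 0.15 w 1.001 F [-0.4  1.2 -0.3] J [-57.  22.   0.  -0. -68. -15.]
```

Call:
{"op": "move_arm", "data": {"increments": "-1 0.045 0.008 0.022 0 0.04 0;-1 0.09 0.016 0.044 0 0.08 0;-1 0.135 0.024 0.066 0 0.12 0;-1 0.18 0.032 0.088 0 0.16 0;-1 0.225 0.04 0.11 0 0.2 0;-1 0.27 0.05 0.133 0 0.24 0;-1 0.315 0.058 0.155 0 0.28 0;-1 0.36 0.066 0.177 0 0.314 0"}}

```text
time_s: 0.95
tcp_pos: [0.477, -0.3177, 0.1571]
ee_rot: [[1.0, -0.0, 0.002], [-0.002, 0.0, 1.0], [-0.0, -1.0, 0.0]]
wrist_force: [0.4, -0.4, 0.5]
gripper_width: 1.004
```

```bash
python3 -c "
from h import *
inc([.505,-.29,.12],0)
jars()"
```

```text
inc [0.0279 0.0371 0.0278] [-0.0002 -0.0015 -0.0003] | tcp [ 0.477  -0.3177  0.1571] t 0.95 w 1.004 F [ 0.4 -0.4  0.5] J [-17.  20. -12.  -0. -57. -73.]
red scene 86 [ 0.562 -0.397  0.05 ] z 0.052
green scene 114 [ 0.447 -0.399  0.05 ] z 0.052
black top 125 [0.875 0.516 0.05 ] z 0.041
```

Call:
{"op": "move_arm", "data": {"increments": "-1 0.015 0.02 0.015 0 0 0;-1 0.028 0.04 0.028 0 0 0;-1 0.028 0.07 0.028 0 0 0;-1 0.028 0.1 0.028 0 0 0;-1 0.028 0.125 0.028 0 0 0;-1 0.028 0.145 0.028 0 0 0;-1 0.028 0.145 0.028 0 0 0;1 0.028 0.145 0.028 0 0 0"}}

```text
time_s: 1.85
tcp_pos: [0.504, -0.2919, 0.0127]
ee_rot: [[1.0, -0.001, 0.0], [-0.0, -0.0, 1.0], [-0.001, -1.0, -0.0]]
wrist_force: [0.7, -0.1, 0.5]
gripper_width: 0.967
```

Call:
{"op": "move_arm", "data": {"increments": "1 0 0 0 0 0 0;1 0 0 0 0 0 0;1 0 0 0 0 0 0;1 0 0 0 0 0 0;1 0 0 0 0 0 0;1 0 -0.01 0 0 0 0;1 0 -0.04 0 0 0 0;1 0 -0.08 0 0 0 0"}}

```text
time_s: 2.65
tcp_pos: [0.502, -0.2911, 0.0914]
ee_rot: [[1.0, -0.006, 0.001], [-0.001, 0.002, 1.0], [-0.006, -1.0, 0.002]]
wrist_force: [1.1, -0.4, -1.8]
gripper_width: 0.63
```

```bash
python3 -c "
from h import *
inc([.443,.059,.10],0)
p,_=capture('wrist');cv2.imwrite('pics/w1.png',p[:,:,::-1])
p,_=capture('scene');cv2.imwrite('pics/s1.png',p[:,:,::-1])"
```

```text
inc [-0.0593 -0.0077  0.3501] [-0.0017 -0.0006 -0.0059] | tcp [ 0.502  -0.2911  0.0914] t 2.65 w 0.63 F [ 1.1 -0.4 -1.8] J [-14.  25. -15.  -0. -50. -76.]
```

View pics/s1.png

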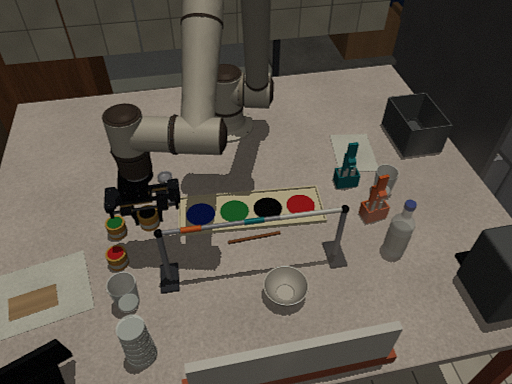

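The jar is in the gripper (scene 147,215; width about 55 mm). Next I'll carry it to the black coaster.

Call:
{"op": "move_arm", "data": {"increments": "1 -0.01 -0.01 0.045 0 0 -0.006;1 -0.02 -0.01 0.09 0 0 -0.006;1 -0.03 -0.01 0.135 0 0 -0.006;1 -0.04 -0.01 0.18 0 0 -0.006;1 -0.05 -0.01 0.225 0 0 -0.006;1 -0.06 -0.01 0.27 0 0 -0.006;1 -0.06 -0.01 0.315 0 0 -0.006;1 -0.06 -0.01 0.35 0 0 -0.006"}}

```text
time_s: 3.55
tcp_pos: [0.4433, 0.0603, 0.1025]
ee_rot: [[1.0, 0.006, -0.001], [0.001, -0.0, 1.0], [0.006, -1.0, -0.0]]
wrist_force: [1.1, -0.3, -1.5]
gripper_width: 0.624
```

```bash
python3 -c "
from h import *
inc([.442,.059,.019],0)"
```

```text
inc [-0.0018  0.0835 -0.0013] [0.    0.001 0.006] | tcp [0.4433 0.0603 0.1025] t 3.55 w 0.624 F [ 1.1 -0.3 -1.5] J [  29.   13.  -33.    0.  -44. -119.]
```

Call:
{"op": "move_arm", "data": {"increments": "1 -0.001 0.03 -0.001 0 0 0.006;1 -0.001 0.055 -0.001 0 0 0.006;1 -0.001 0.07 -0.001 0 0 0.006;1 -0.001 0.078 -0.001 0 0 0.006;1 -0.001 0.083 -0.001 0 0 0.006;1 -0.001 0.083 -0.001 0 0 0.006;-0.4 -0.001 0.083 -0.001 0 0 0.006;-0.4 -0.001 0.083 -0.001 0 0 0.006"}}

```text
time_s: 4.35
tcp_pos: [0.4445, 0.0578, 0.0205]
ee_rot: [[1.0, 0.002, 0.0], [-0.0, 0.001, 1.0], [0.002, -1.0, 0.001]]
wrist_force: [0.6, -0.2, -0.9]
gripper_width: 0.684
```

Call:
{"op": "move_arm", "data": {"increments": "-1 0 0 0 0 0 0;-1 0 0 0 0 0 0;-1 0 0 0 0 0 0;-1 0 -0.02 0 0 0 0;-1 0 -0.06 0 0 0 0;-1 0 -0.1 0 0 0 0;-1 0 -0.14 0 0 0 0;-1 0 -0.14 -0.04 0 0 0"}}

```text
time_s: 5.15
tcp_pos: [0.4484, 0.0205, 0.1656]
ee_rot: [[1.0, 0.014, -0.007], [0.007, 0.004, 1.0], [0.014, -1.0, 0.004]]
wrist_force: [2.0, -0.3, -0.3]
gripper_width: 0.997
```

```bash
python3 -c "
from h import *
p,q=jars();cv2.imwrite('pics/s2.png',q[:,:,::-1])
inc([.449,-.399,.16],0);inc([.449,-.399,.0125],0)"
```

```text
red top 135 [ 0.56  -0.395  0.05 ] z 0.051
red scene 89 [ 0.559 -0.395  0.05 ] z 0.051
green top 142 [ 0.45  -0.399  0.05 ] z 0.055
green scene 130 [ 0.449 -0.399  0.05 ] z 0.053
black top 124 [0.876 0.516 0.05 ] z 0.042
black scene 128 [0.439 0.059 0.05 ] z 0.052
inc [ 6.800e-03  4.000e-04 -4.147e-01] [-0.0012 -0.003   0.0022] | tcp [0.4434 0.0157 0.1609] t 5.25 w 1.005 F [ 0.4  0.7 -1.3] J [  23.    8.  -29.   -0.  -53. -113.]
inc [ 0.0065  0.1479 -0.4149] [-0.0012 -0.003   0.0022] | tcp [0.4434 0.0157 0.1609] t 5.25 w 1.005 F [ 0.4  0.7 -1.3] J [  23.    8.  -29.   -0.  -53. -113.]
```

View pics/s2.png

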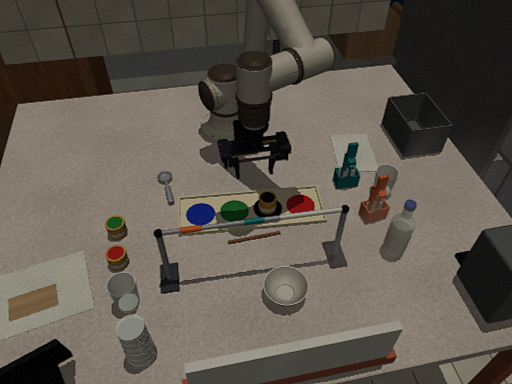

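The black jar stands on its coaster at (267,203). Green is next.

Call:
{"op": "move_arm", "data": {"increments": "-1 0.001 0 -0.05 0 0 0;-1 0.002 0 -0.1 0 0 0;-1 0.003 0 -0.15 0 0 0;-1 0.004 0 -0.2 0 0 0;-1 0.005 0 -0.25 0 0 0;-1 0.006 0 -0.3 0 0 0;-1 0.006 0 -0.35 0 0 0;-1 0.006 0 -0.4 0 0 0"}}

```text
time_s: 6.05
tcp_pos: [0.4492, -0.3842, 0.1589]
ee_rot: [[1.0, -0.001, 0.0], [-0.0, 0.001, 1.0], [-0.001, -1.0, 0.001]]
wrist_force: [1.2, 1.3, -0.8]
gripper_width: 1.0
```

```bash
python3 -c "
from h import *
capture('scene')
inc([.450,-.399,.0125],0)"
```

```text
inc [ 0.0008  0.1461 -0.0079] [ 0.0031 -0.0044 -0.0003] | tcp [ 0.4493 -0.3907  0.1586] t 6.1 w 1.004 F [ 4.6 -4.2  2.4] J [-25.  22.  -9.   0. -59. -65.]
```

Call:
{"op": "move_arm", "data": {"increments": "-1 0.001 0.03 -0.004 0 0 0;-1 0.001 0.07 -0.004 0 0 0;-1 0.001 0.1 -0.004 0 0 0;-1 0.001 0.125 -0.004 0 0 0;-1 0.001 0.135 -0.004 0 0 0;-1 0.001 0.145 -0.004 0 0 0;-1 0.001 0.145 -0.004 0 0 0;-1 0.001 0.145 -0.004 0 0 0"}}

```text
time_s: 6.9
tcp_pos: [0.4513, -0.3867, 0.0155]
ee_rot: [[1.0, 0.001, -0.0], [0.0, -0.001, 1.0], [0.001, -1.0, -0.001]]
wrist_force: [-1.1, -0.3, -0.1]
gripper_width: 1.0
```

Call:
{"op": "move_arm", "data": {"increments": "1 0 0 0 0 0 0;1 0 0 0 0 0 0;1 0 0 0 0 0 0;1 0 0 0 0 0 0;1 0 0 0 0 0 0;1 0 0 0 0 0 0;1 0 -0.03 0 0 0 0;1 0 -0.07 0 0 0 0"}}

```text
time_s: 7.7
tcp_pos: [0.448, -0.3847, 0.0821]
ee_rot: [[1.0, -0.007, 0.001], [-0.001, 0.005, 1.0], [-0.007, -1.0, 0.005]]
wrist_force: [1.2, -0.5, -1.1]
gripper_width: 0.625
```

```bash
python3 -c "
from h import *
capture('scene')
inc([.436,-.045,.10],0)"
```

```text
inc [-0.0161 -0.0105  0.3429] [0.0046 0.0014 0.0058] | tcp [ 0.4527 -0.3879  0.0912] t 7.75 w 0.626 F [ 1.8 -1.8  3.5] J [-25.  26. -14.   0. -50. -65.]
```

Call:
{"op": "move_arm", "data": {"increments": "1 -0.002 -0.01 0.045 0 0 0;1 -0.004 -0.01 0.09 0 0 0;1 -0.006 -0.01 0.135 0 0 0;1 -0.008 -0.01 0.18 0 0 0;1 -0.01 -0.01 0.225 0 0 0;1 -0.012 -0.01 0.27 0 0 0;1 -0.014 -0.01 0.315 0 0 0;1 -0.014 -0.01 0.343 0 0 0"}}

```text
time_s: 8.55
tcp_pos: [0.4352, -0.0411, 0.0941]
ee_rot: [[1.0, -0.002, -0.001], [0.001, 0.0, 1.0], [-0.002, -1.0, 0.0]]
wrist_force: [-0.5, -0.7, -1.6]
gripper_width: 0.63
```

```bash
python3 -c "
from h import *
capture('scene');capture('scene')
inc([.436,-.045,.0215],0)"
```

```text
inc [ 0.      0.0728 -0.0044] [-0.0006  0.0044 -0.0007] | tcp [ 0.436  -0.0407  0.0943] t 8.65 w 0.628 F [-0.9  0.4 -1.1] J [  16.   13.  -35.   -0.  -43. -106.]
```

Call:
{"op": "move_arm", "data": {"increments": "1 0 0.03 -0.003 0 0 0;1 0 0.05 -0.003 0 0 0;1 0 0.065 -0.003 0 0 0;1 0 0.072 -0.003 0 0 0;1 0 0.072 -0.003 0 0 0;1 0 0.072 -0.003 0 0 0;-0.4 0 0.072 -0.003 0 0 0;-0.4 0 0.072 -0.003 0 0 0"}}

```text
time_s: 9.45
tcp_pos: [0.4374, -0.0463, 0.0234]
ee_rot: [[1.0, 0.002, 0.0], [-0.0, 0.0, 1.0], [0.002, -1.0, 0.0]]
wrist_force: [-0.3, 0.8, 0.5]
gripper_width: 0.684
```

Call:
{"op": "move_arm", "data": {"increments": "-1 0 0 0 0 0 0;-1 0 0 0 0 0 0;-1 0 0 0 0 0 0;-1 0 -0.02 0 0 0 0;-1 0 -0.06 0 0 0 0;-1 0 -0.1 0 0 0 0;-1 0 -0.14 0 0 0 0;-1 0 -0.14 0 0 0 0"}}

```text
time_s: 10.25
tcp_pos: [0.4403, -0.0459, 0.1681]
ee_rot: [[1.0, 0.013, -0.001], [0.001, 0.002, 1.0], [0.013, -1.0, 0.002]]
wrist_force: [0.7, -0.3, -0.8]
gripper_width: 0.998
```

```bash
python3 -c "
from h import *
p,q=jars()
inc([.560,-.395,.16],0);inc([.56,-.395,.0125],0)"
```

```text
red top 134 [ 0.56  -0.395  0.05 ] z 0.052
red scene 97 [ 0.562 -0.395  0.05 ] z 0.052
black top 137 [0.871 0.516 0.05 ] z 0.037
black scene 124 [0.44  0.059 0.05 ] z 0.056
black scene 111 [ 0.434 -0.044  0.05 ] z 0.052
inc [ 0.1234  0.0032 -0.3487] [-0.0011 -0.0005  0.0022] | tcp [ 0.4368 -0.0462  0.1633] t 10.35 w 0.997 F [-0.8 -0.3 -0.4] J [  15.    7.  -29.   -0.  -53. -105.]
inc [ 0.1231  0.1507 -0.3489] [-0.0011 -0.0005  0.0022] | tcp [ 0.4368 -0.0462  0.1633] t 10.35 w 0.997 F [-0.8 -0.3 -0.4] J [  15.    7.  -29.   -0.  -53. -105.]
```

Call:
{"op": "move_arm", "data": {"increments": "-1 0.016 0 -0.045 0 0 0;-1 0.032 0 -0.09 0 0 0;-1 0.048 0 -0.135 0 0 0;-1 0.063 0 -0.18 0 0 0;-1 0.078 0 -0.225 0 0 0;-1 0.094 0 -0.27 0 0 0;-1 0.11 0 -0.315 0 0 0;-1 0.123 0 -0.349 0 0 0"}}

```text
time_s: 11.15
tcp_pos: [0.5589, -0.3977, 0.1593]
ee_rot: [[1.0, -0.004, 0.002], [-0.002, 0.002, 1.0], [-0.004, -1.0, 0.002]]
wrist_force: [0.2, 0.9, -0.2]
gripper_width: 0.999
```

```bash
python3 -c "
from h import *
capture('scene');capture('scene')
inc([.56,-.395,.0125],0)"
```

```text
inc [0.0016 0.1456 0.0038] [-0.0014 -0.0045 -0.0045] | tcp [ 0.5591 -0.399   0.1581] t 11.25 w 1.0 F [-0.8  0.2 -0.3] J [-22.  31.   5.   0. -65. -68.]
```

Call:
{"op": "move_arm", "data": {"increments": "-1 0.001 0.03 0.003 0 0 0;-1 0.001 0.07 0.003 0 0 0;-1 0.001 0.1 0.003 0 0 0;-1 0.001 0.125 0.003 0 0 0;-1 0.001 0.135 0.003 0 0 0;-1 0.001 0.144 0.003 0 0 0;-1 0.001 0.144 0.003 0 0 0;-1 0.001 0.144 0.003 0 0 0"}}

```text
time_s: 12.05
tcp_pos: [0.5612, -0.3926, 0.0196]
ee_rot: [[1.0, 0.001, -0.0], [0.0, -0.001, 1.0], [0.001, -1.0, -0.001]]
wrist_force: [0.2, -0.3, 1.6]
gripper_width: 0.996
```

Call:
{"op": "move_arm", "data": {"increments": "1 0 0 0 0 0 0;1 0 0 0 0 0 0;1 0 0 0 0 0 0;1 0 0 0 0 0 0;1 0 0 0 0 0 0;1 0 0 0 0 0 0;1 0 -0.04 0 0 0 0;1 0 -0.08 0 0 0 0"}}

```text
time_s: 12.85
tcp_pos: [0.5588, -0.3915, 0.0968]
ee_rot: [[1.0, -0.006, 0.001], [-0.001, 0.003, 1.0], [-0.006, -1.0, 0.003]]
wrist_force: [0.9, -0.8, -0.3]
gripper_width: 0.627
```

```bash
python3 -c "
from h import *
capture('scene');capture('scene')
inc([.449,.163,.12],0)"
```

```text
inc [-0.1142 -0.0194  0.5573] [0.006  0.0011 0.0103] | tcp [ 0.5639 -0.3943  0.1051] t 12.95 w 0.629 F [ 1.2 -1.2 -0. ] J [-21.  33.   1.   0. -57. -69.]
```

Call:
{"op": "move_arm", "data": {"increments": "1 -0.01 -0.02 0.045 0 0 0;1 -0.02 -0.02 0.09 0 0 0;1 -0.03 -0.02 0.135 0 0 0;1 -0.04 -0.02 0.18 0 0 0;1 -0.05 -0.02 0.225 0 0 0;1 -0.06 -0.02 0.27 0 0 0;1 -0.07 -0.02 0.315 0 0 0;1 -0.08 -0.02 0.36 0 0 0"}}

```text
time_s: 13.75
tcp_pos: [0.479, -0.0308, 0.1178]
ee_rot: [[1.0, -0.002, 0.001], [-0.001, 0.0, 1.0], [-0.002, -1.0, 0.0]]
wrist_force: [1.3, 0.2, -2.4]
gripper_width: 0.627
```

```bash
python3 -c "
from h import *
inc([.449,.163,.12],0)"
```

```text
inc [-0.0302 -0.0021  0.1937] [-0.0002 -0.0009 -0.0017] | tcp [ 0.479  -0.0308  0.1178] t 13.75 w 0.627 F [ 1.3  0.2 -2.4] J [  16.   14.  -28.   -0.  -48. -106.]
```

Call:
{"op": "move_arm", "data": {"increments": "1 -0.008 0 0.04 0 0 0;1 -0.016 0 0.08 0 0 0;1 -0.023 0 0.12 0 0 0;1 -0.03 0 0.16 0 0 0;1 -0.03 0 0.19 0 0 0;1 -0.03 0 0.19 0 0 0;1 -0.03 0 0.19 0 0 0;1 -0.03 0 0.19 0 0 0"}}

```text
time_s: 14.55
tcp_pos: [0.4499, 0.1567, 0.1179]
ee_rot: [[1.0, -0.002, 0.001], [-0.001, -0.001, 1.0], [-0.002, -1.0, -0.001]]
wrist_force: [0.3, -1.1, -2.1]
gripper_width: 0.63
```

```bash
python3 -c "
from h import *
inc([.449,.163,.024],0)"
```

```text
inc [-0.0007  0.0939  0.0064] [ 0.0009 -0.0011 -0.0017] | tcp [0.4499 0.1567 0.1179] t 14.55 w 0.63 F [ 0.3 -1.1 -2.1] J [  39.   14.  -28.   -0.  -48. -129.]
```

Call:
{"op": "move_arm", "data": {"increments": "1 0 0.04 0.006 0 0 0;1 0 0.065 0.006 0 0 0;1 0 0.085 0.006 0 0 0;1 0 0.092 0.006 0 0 0;1 0 0.094 0.006 0 0 0;1 0 0.094 0.006 0 0 0;-0.4 0 0.094 0.006 0 0 0;-0.4 0 0.094 0.006 0 0 0"}}

```text
time_s: 15.35
tcp_pos: [0.4516, 0.1642, 0.0258]
ee_rot: [[1.0, 0.003, -0.0], [0.0, 0.002, 1.0], [0.003, -1.0, 0.002]]
wrist_force: [0.4, -0.0, 0.8]
gripper_width: 0.689
```

Call:
{"op": "move_arm", "data": {"increments": "-1 0 0 0 0 0 0;-1 0 0 0 0 0 0;-1 0 0 0 0 0 0;-1 0 -0.03 0 0 0 0;-1 0 -0.07 0 0 0 0;-1 0 -0.11 0 0 0 0;-1 0 -0.15 0 0 0 0;-1 0 -0.19 0 0 0 0"}}

```text
time_s: 16.15
tcp_pos: [0.4503, 0.1633, 0.2164]
ee_rot: [[1.0, 0.0, 0.0], [-0.0, 0.0, 1.0], [0.0, -1.0, 0.0]]
wrist_force: [0.1, 0.5, -1.0]
gripper_width: 1.0
```

```bash
python3 -c "
from h import *
from fit import fits
p,q=jars();cv2.imwrite('pics/s3.png',q[:,:,::-1])
cv2.imwrite('pics/t3.png',p[:,:,::-1])
P={n:cloud(camera_params(n),capture(n)[1]) for n in('top','scene')}
fits(P)
inc([.5345,.373,.25],98);inc([.5345,.373,.1415],98)"
```

```text
green top 77 [ 0.428 -0.052  0.05 ] z 0.055
green top 63 [ 0.435 -0.047  0.05 ] z 0.063
green scene 114 [ 0.431 -0.045  0.05 ] z 0.055
black top 115 [0.878 0.516 0.05 ] z 0.037
black scene 122 [0.44 0.06 0.05] z 0.056
orange top tab 47 mean [0.5341 0.3731 0.17  ] minrect [array([0.534, 0.373]), array([0.01 , 0.029]), np.float64(10.288)] zmax 0.175
orange top tub 124 mean [0.5337 0.3627 0.0475] minrect [array([0.534, 0.374]), array([0.049, 0.073]), np.float64(8.142)] zmax 0.056
orange scene tab 46 mean [0.535  0.3718 0.167 ] minrect [array([0.534, 0.372]), array([0.013, 0.03 ]), np.float64(7.642)] zmax 0.172
orange scene tub 263 mean [0.5376 0.3697 0.0454] minrect [array([0.535, 0.373]), array([0.052, 0.076]), np.float64(6.76)] zmax 0.056
teal top tab 0
teal top tub 0
teal scene tab 40 mean [0.3826 0.3369 0.167 ] minrect [array([0.384, 0.337]), array([0.029, 0.015]), np.float64(79.054)] zmax 0.172
teal scene tub 246 mean [0.3831 0.3358 0.0455] minrect [array([0.38 , 0.338]), array([0.074, 0.054]), np.float64(89.502)] zmax 0.056
rail top 768 x= [0.03153145 0.64655579] yaw of rail deg -1.8060206500005036 z [0.20618091 0.21038235]
rail scene 887 x= [0.03052544 0.64937936] yaw of rail deg -1.7484361770919683 z [0.20380507 0.20752128]
inc [ 0.0839 -0.0342  0.2093] [-2.0000e-04 -1.7108e+00  2.7000e-03] | tcp [0.4506 0.1638 0.2153] t 16.35 w 1.001 F [-0.6  0.6 -1.5] J [  39.    8.  -20.   -0.  -62. -129.]
inc [0.0837 0.0743 0.2091] [-2.0000e-04 -1.7108e+00  2.7000e-03] | tcp [0.4506 0.1638 0.2153] t 16.35 w 1.001 F [-0.6  0.6 -1.5] J [  39.    8.  -20.   -0.  -62. -129.]
```

View pics/s3.png

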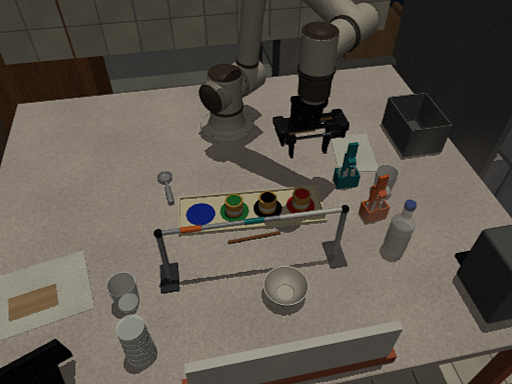

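All three jars stand on their matching coasters: green (234,205), black (267,200), red (301,198). The next move rotates the gripper and goes above the orange caddy.

Call:
{"op": "move_arm", "data": {"increments": "-1 0.01 -0.01 0.025 0 -0.14 0;-1 0.02 -0.02 0.05 0 -0.28 0;-1 0.03 -0.035 0.08 0 -0.42 0;-1 0.04 -0.035 0.105 0 -0.56 0;-1 0.05 -0.035 0.13 0 -0.7 0;-1 0.06 -0.035 0.155 0 -0.84 0;-1 0.07 -0.035 0.18 0 -0.98 0;-1 0.084 -0.035 0.209 0 -1.12 0"}}

```text
time_s: 17.15
tcp_pos: [0.5341, 0.3728, 0.2471]
ee_rot: [[0.431, -0.004, -0.902], [0.902, -0.003, 0.431], [-0.004, -1.0, 0.002]]
wrist_force: [0.8, -0.5, -1.1]
gripper_width: 1.0
```

```bash
python3 -c "
from h import *
inc([.5345,.373,.25],98)"
```

```text
inc [ 0.0003 -0.0029 -0.0003] [-0.003  -0.5849 -0.0037] | tcp [0.5341 0.3728 0.2471] t 17.15 w 1.0 F [ 0.8 -0.5 -1.1] J [ 49.  24.   7.  -0. -73. -75.]
```

Call:
{"op": "move_arm", "data": {"increments": "-1 0 0 0 0 -0.14 0;-1 0 0 0 0 -0.28 0;-1 0 0 0 0 -0.42 0;-1 0 0 0 0 -0.56 0;-1 0 0 0 0 -0.585 0;-1 0 0 0 0 -0.585 0;-0.3 0 0 0 0 -0.585 0;-0.3 0 0 0 0 -0.585 0"}}

```text
time_s: 17.95
tcp_pos: [0.5346, 0.3724, 0.2492]
ee_rot: [[-0.132, -0.001, -0.991], [0.991, -0.001, -0.132], [-0.0, -1.0, 0.001]]
wrist_force: [0.2, 0.3, -0.0]
gripper_width: 0.892
```

```bash
python3 -c "
from h import *
p,d=capture('wrist');cv2.imwrite('pics/w4.png',p[:,:,::-1]);capture('scene')
inc([.5345,.373,.1415],98)"
```

```text
inc [5.00e-04 1.08e-01 1.00e-04] [-0.0001 -0.0064 -0.    ] | tcp [0.5347 0.3725 0.2495] t 18.05 w 0.818 F [-0.1 -0.5 -0.2] J [ 49.  24.   7.  -0. -73. -41.]
```

View pics/w4.png

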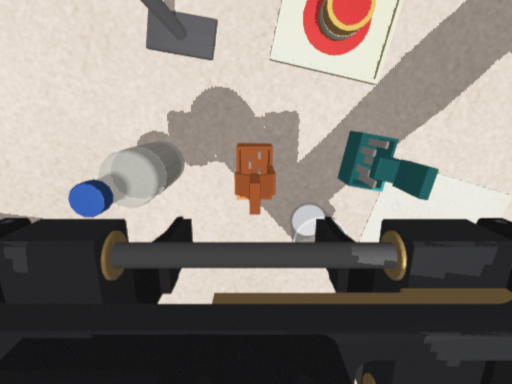

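The wrist view shows the orange tab (254,190) square between the fingers, the bottle to the left and the cup (308,220). Next: descend and pinch.

Call:
{"op": "move_arm", "data": {"increments": "-0.3 0 0.03 0 0 0 0;-0.3 0 0.06 0 0 0 0;-0.3 0 0.085 0 0 0 0;-0.3 0 0.1 0 0 0 0;-0.3 0 0.107 0 0 0 0;-0.3 0 0.107 0 0 0 0;-0.3 0 0.107 0 0 0 0;-0.3 0 0.107 0 0 0 0"}}

```text
time_s: 18.85
tcp_pos: [0.5353, 0.3731, 0.144]
ee_rot: [[-0.134, 0.002, -0.991], [0.991, 0.002, -0.134], [0.002, -1.0, -0.002]]
wrist_force: [0.1, -0.5, 0.1]
gripper_width: 0.646
```

Call:
{"op": "move_arm", "data": {"increments": "1 0 0 0 0 0 0;1 0 0 0 0 0 0;1 0 0 0 0 0 0;1 0 0 0 0 0 0;1 0 0 0 0 0 0;1 0 0 0 0 0 0;1 0 0 0 0 0 0;1 0 0 0 0 0 0"}}

```text
time_s: 19.65
tcp_pos: [0.5346, 0.3725, 0.1425]
ee_rot: [[-0.134, -0.0, -0.991], [0.991, -0.0, -0.134], [-0.0, -1.0, 0.0]]
wrist_force: [-0.3, 0.1, -1.0]
gripper_width: 0.112
```

Call:
{"op": "move_arm", "data": {"increments": "1 0 0 0 0 0 0;1 0 0 0 0 0 0;1 0 0 0 0 0 0;1 0 -0.01 0 0 0 0;1 0 -0.02 0 0 0 0;1 0 -0.05 0 0 0 0;1 0 -0.08 0 0 0 0;1 0 -0.08 0 0 0 0"}}

```text
time_s: 20.45
tcp_pos: [0.5372, 0.3743, 0.2294]
ee_rot: [[-0.134, 0.01, -0.991], [0.991, 0.008, -0.134], [0.006, -1.0, -0.011]]
wrist_force: [0.1, -0.4, 0.0]
gripper_width: 0.115
```

```bash
python3 -c "
from h import *
p,d=capture('scene');cv2.imwrite('pics/s5.png',p[100:300,150:450,::-1])
inc([.55,.15,.27],88.2)"
```

```text
inc [-0.2233 -0.0447  0.0156] [0.0053 0.1655 0.0048] | tcp [0.5358 0.3736 0.2263] t 20.5 w 0.111 F [ 0.4 -0.1 -1.8] J [ 49.  24.   5.   0. -70. -41.]
```

View pics/s5.png

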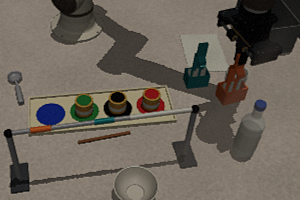

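Call:
{"op": "move_arm", "data": {"increments": "1 0 -0.035 0 0 0 0;1 -0.03 -0.035 0 0 0.03 0;1 -0.07 -0.035 0 0 0.06 0;1 -0.11 -0.035 0 0 0.09 0;1 -0.15 -0.035 0 0 0.12 0;1 -0.19 -0.035 0 0 0.15 0;1 -0.225 -0.035 0 0 0.168 0;1 -0.255 -0.035 0.01 0 0.168 0"}}

```text
time_s: 21.3
tcp_pos: [0.5587, 0.1165, 0.2563]
ee_rot: [[0.036, -0.002, -0.999], [0.999, -0.001, 0.036], [-0.001, -1.0, 0.002]]
wrist_force: [0.1, -0.4, -1.3]
gripper_width: 0.115
```

```bash
python3 -c "
from h import *
for i in range(3):p,d=capture('scene')
cv2.imwrite('pics/s6.png',cv2.resize(p[100:300,150:450,::-1],(750,500)))
inc([.56,.118,.2615],88.2)"
```

```text
inc [ 0.0013 -0.0046 -0.0019] [-0.0017 -0.0055 -0.0003] | tcp [0.5581 0.1167 0.2569] t 21.45 w 0.11 F [ 0.5  0.  -1.5] J [ 28.  15.  -4.  -0. -70. -30.]
```

View pics/s6.png

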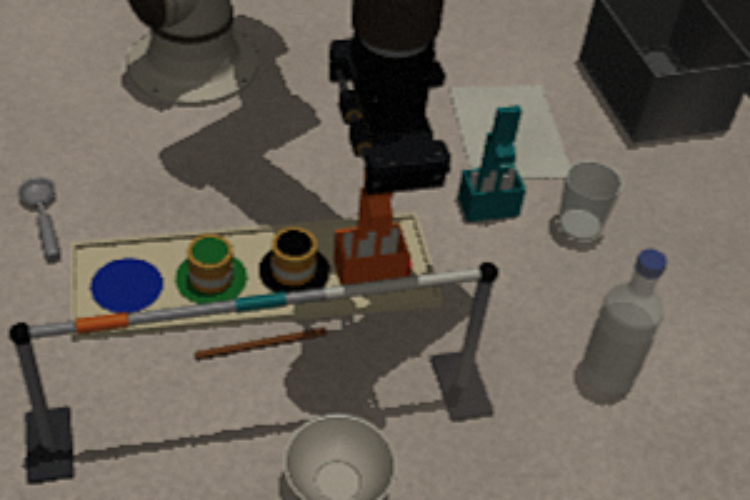

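The orange caddy hangs from the gripper behind the white section (about 370,255 in the crop), clear of the post. Now to move over the rail.

Call:
{"op": "move_arm", "data": {"increments": "1 0 -0.0045 0 0 -0.004 0;1 0 -0.0045 0 0 -0.004 0;1 0 -0.0045 -0.02 0 -0.004 0;1 0 -0.0045 -0.04 0 -0.004 0;1 0 -0.0045 -0.06 0 -0.004 0;1 0 -0.0045 -0.08 0 -0.004 0;1 0 -0.0045 -0.093 0 -0.004 0;1 0 -0.0045 -0.093 0 -0.004 0"}}

```text
time_s: 22.25
tcp_pos: [0.653, 0.1165, 0.2606]
ee_rot: [[0.029, -0.001, -1.0], [1.0, -0.0, 0.029], [-0.0, -1.0, 0.001]]
wrist_force: [-0.8, -0.2, -1.4]
gripper_width: 0.113
```

```bash
python3 -c "
from h import *
for i in range(3):p,d=capture('scene')
cv2.imwrite('pics/s7.png',cv2.resize(p[150:270,250:400,::-1],(750,600)))
inc([.651,.118,.2325],88.2)
W=cloud(camera_params('scene'),d).reshape(-1,3)
hsv=cv2.cvtColor(p,cv2.COLOR_RGB2HSV);m=cv2.inRange(hsv,(3,140,60),(20,255,255)).ravel()>0
q=W[m&(W[:,1]>.07)&(W[:,1]<.17)&(W[:,2]>.1)]
for z in np.arange(.12,.32,.01):
  s=q[(q[:,2]>z)&(q[:,2]<=z+.01)]
  if len(s):print(round(z,2),len(s),np.round(s.min(0),3),np.round(s.max(0),3))
"
```

```text
inc [0.0019 0.0292 0.0003] [-0.001   0.0024 -0.0002] | tcp [0.6512 0.1161 0.2617] t 22.4 w 0.113 F [ 0.1 -1.7 -2.2] J [ 24.  24.  10.  -0. -75. -26.]
0.12 72 [0.628 0.081 0.12 ] [0.677 0.152 0.13 ]
0.13 75 [0.629 0.081 0.13 ] [0.677 0.151 0.14 ]
0.14 74 [0.629 0.082 0.14 ] [0.677 0.152 0.149]
0.15 95 [0.629 0.082 0.15 ] [0.679 0.151 0.16 ]
0.16 138 [0.629 0.081 0.16 ] [0.678 0.154 0.17 ]
0.17 10 [0.64  0.082 0.17 ] [0.675 0.152 0.176]
0.18 2 [0.644 0.088 0.18 ] [0.647 0.138 0.181]
0.19 11 [0.631 0.094 0.192] [0.657 0.116 0.199]
0.2 9 [0.631 0.107 0.2  ] [0.636 0.113 0.209]
0.21 17 [0.627 0.105 0.212] [0.674 0.128 0.22 ]
0.22 31 [0.634 0.105 0.221] [0.675 0.128 0.23 ]
0.23 61 [0.63  0.105 0.23 ] [0.675 0.128 0.239]
0.24 8 [0.649 0.102 0.241] [0.661 0.107 0.248]
0.25 3 [0.655 0.104 0.25 ] [0.656 0.105 0.258]
0.26 5 [0.655 0.103 0.261] [0.655 0.106 0.268]
0.27 2 [0.656 0.102 0.273] [0.657 0.105 0.278]
```

View pics/s7.png

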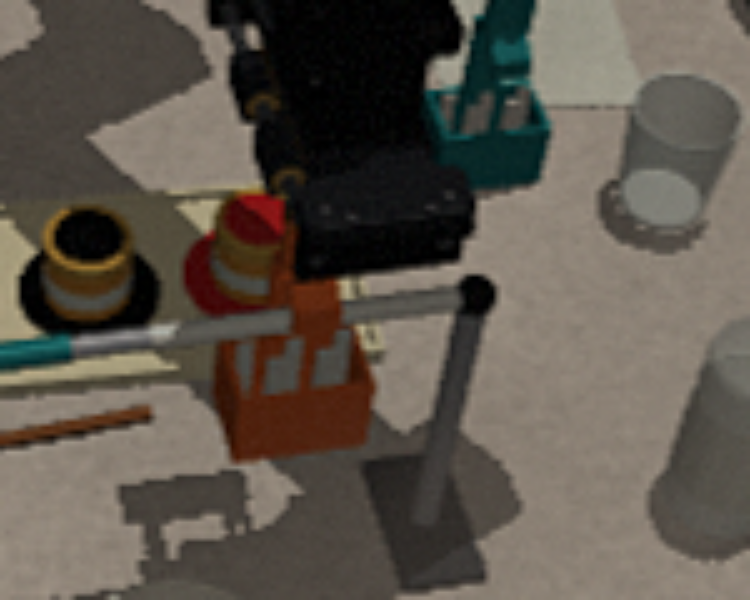

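The lip is beyond the rail and the measured tub, lip and height agree with the plan. Lowering.

Call:
{"op": "move_arm", "data": {"increments": "1 0 0.005 0 0 0 0;1 0 0.01 0 0 0 0;1 0 0.015 0 0 0 0;1 0 0.02 0 0 0 0;1 0 0.024 0 0 0 0;1 0 0.027 0 0 0 0;1 0 0.027 0 0 0 0;1 0 0.027 0 0 0 0"}}

```text
time_s: 23.2
tcp_pos: [0.6519, 0.1153, 0.2351]
ee_rot: [[0.03, 0.0, -1.0], [1.0, -0.0, 0.03], [-0.0, -1.0, -0.0]]
wrist_force: [1.1, -0.8, -1.5]
gripper_width: 0.111
```

```bash
python3 -c "
from h import *
for i in range(4):p,d=capture('scene')
inc([.651,.118,.2325],88.2)"
```

```text
inc [0.0026 0.0029 0.001 ] [0.0006 0.0014 0.0002] | tcp [0.6519 0.1154 0.2354] t 23.4 w 0.11 F [ 0.1 -0.1 -1.6] J [ 24.  25.   7.   0. -72. -26.]
```

Call:
{"op": "move_arm", "data": {"increments": "1 0 0.002 0 0 0 0;1 -0.015 0.002 0 0 0 0;1 -0.035 0.002 0 0 0 0;1 -0.055 0.002 0 0 0 0;1 -0.075 0.002 0 0 0 0;1 -0.095 0.002 0 0 0 0;1 -0.115 0.002 0 0 0 0;1 -0.135 0.002 0 0 0 0"}}

```text
time_s: 24.2
tcp_pos: [0.6474, -0.0222, 0.2333]
ee_rot: [[0.031, 0.0, -1.0], [1.0, -0.0, 0.031], [-0.0, -1.0, -0.0]]
wrist_force: [1.1, -0.2, -1.4]
gripper_width: 0.114
```

```bash
python3 -c "
from h import *
inc([.642,-.182,.2335],88.2)"
```

```text
inc [-0.1599 -0.0002  0.0004] [ 0.0002  0.0001 -0.    ] | tcp [ 0.6474 -0.0222  0.2333] t 24.2 w 0.114 F [ 1.1 -0.2 -1.4] J [ 12.  24.   5.   0. -71. -14.]
```

Call:
{"op": "move_arm", "data": {"increments": "1 -0.02 0 0 0 0 0;1 -0.04 0 0 0 0 0;1 -0.06 0 0 0 0 0;1 -0.08 0 0 0 0 0;1 -0.1 0 0 0 0 0;1 -0.12 0 0 0 0 0;1 -0.14 0 0 0 0 0;1 -0.157 0 0 0 0 0"}}

```text
time_s: 25.0
tcp_pos: [0.6423, -0.1792, 0.2332]
ee_rot: [[0.032, 0.0, -0.999], [0.999, -0.0, 0.032], [-0.0, -1.0, -0.0]]
wrist_force: [-0.9, 0.1, -1.8]
gripper_width: 0.116
```

```bash
cat > cad.py <<'E'
from h import *
def cad(col,yc):
    lo,hi={'orange':((3,140,50),(22,255,255)),'teal':((80,90,30),(100,255,255))}[col]
    c=camera_params('scene'); p,d=capture('scene')
    W=cloud(c,d); hsv=cv2.cvtColor(p,cv2.COLOR_RGB2HSV); m=cv2.inRange(hsv,lo,hi)>0
    # tub
    t=m&(W[...,2]>.09)&(W[...,2]<.15)&(abs(W[...,1]-yc)<.08)&(abs(W[...,0]-.65)<.06)
    q=W[t]; print('tub',len(q),'y',np.round(np.percentile(q[:,1],[1,99]),4),'mid',round(np.percentile(q[:,1],[1,99]).mean(),4),'x',np.round(np.percentile(q[:,0],[1,99]),4),'z',np.round(q[:,2].min(),4))
    f=q[q[:,0]>np.percentile(q[:,0],99)-.012]; k=np.polyfit(f[:,1],f[:,0],1); print('front face slope yaw',np.degrees(np.arctan(-k[0])))
    b=m&(W[...,2]>.193)&(W[...,2]<.213)&(abs(W[...,1]-yc)<.06)&(abs(W[...,0]-.648)<.015)
    q=W[b]; print('band',len(q),np.round(np.percentile(q[:,1],[1,99]),4),q[:,1].mean().round(4))
    l=m&(W[...,2]>.18)&(abs(W[...,1]-yc)<.06)&(W[...,0]>.655)
    q=W[l]; 
    if len(q): print('lip',len(q),'y',np.round([q[:,1].min(),q[:,1].max()],4),q[:,1].mean().round(4),'z',np.round([q[:,2].min(),q[:,2].max()],4))
    return p
E
python3 -c "
from cad import *
for i in range(4):p,d=capture('top')
cv2.imwrite('pics/t8.png',cv2.resize(p[100:200,280:400,::-1],(720,600)))
p=cad('orange',-.182)
cv2.imwrite('pics/s8.png',cv2.resize(p[170:290,130:280,::-1],(750,600)))
inc([.642,-.182,.2335],88.2)"
```

```text
tub 507 y [-0.2103 -0.141 ] mid -0.1757 x [0.6184 0.6691] z 0.0907
front face slope yaw -1.315415978656559
band 64 [-0.2047 -0.1604] -0.1788
lip 103 y [-0.2126 -0.1432] -0.1747 z [0.1858 1.0345]
inc [-0.0052 -0.0005  0.0007] [-0.      0.0009  0.0003] | tcp [ 0.6428 -0.1768  0.233 ] t 25.25 w 0.114 F [ 0.9 -0.1 -1.7] J [ -2.  26.   8.  -0. -72.  -0.]
```

View pics/s8.png

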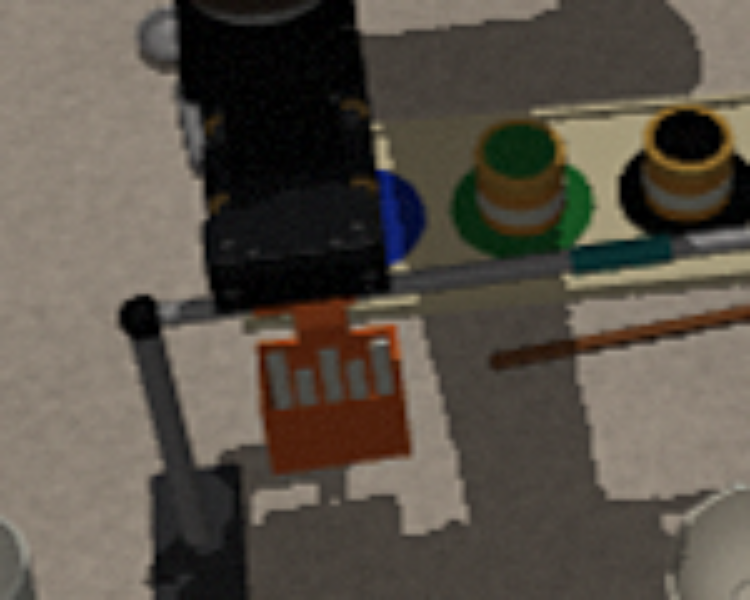

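View pics/t8.png

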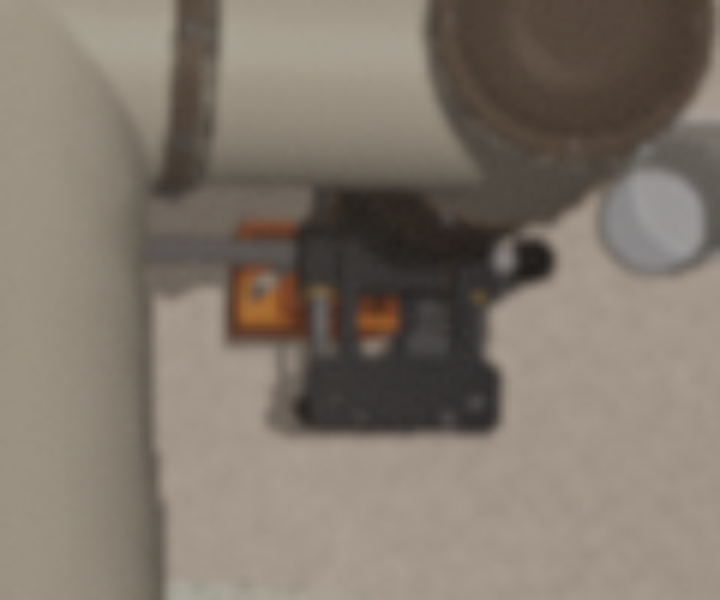

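The caddy hangs on the rail square to it, about 5 mm short (+y) of its band centre (-0.182). A small further slide is needed.

Call:
{"op": "move_arm", "data": {"increments": "1 -0.003 0 0 0 0 0;1 -0.0055 0 0 0 0 0;1 -0.0055 0 0 0 0 0;1 -0.0055 0 0 0 0 0;1 -0.0055 0 0 0 0 0"}}

```text
time_s: 25.75
tcp_pos: [0.6429, -0.1818, 0.2331]
ee_rot: [[0.03, -0.0, -1.0], [1.0, 0.0, 0.03], [0.0, -1.0, 0.0]]
wrist_force: [0.1, 0.0, -2.0]
gripper_width: 0.114
```

```bash
python3 -c "
from cad import *
cad('orange',-.182);cad('orange',-.182)
inc([.642,-.182,.2325],88.2)"
```

```text
tub 506 y [-0.2141 -0.1452] mid -0.1797 x [0.619  0.6694] z 0.0902
front face slope yaw -1.3366326473231889
band 60 [-0.2047 -0.1603] -0.1813
lip 100 y [-0.2147 -0.1478] -0.1782 z [0.1869 1.0345]
tub 509 y [-0.2141 -0.1454] mid -0.1798 x [0.6184 0.6693] z 0.0906
front face slope yaw -1.425244355692473
band 66 [-0.2047 -0.1604] -0.1811
lip 102 y [-0.217  -0.1478] -0.1787 z [0.1857 1.0345]
inc [-0.0002  0.0006  0.0009] [0.     0.0016 0.    ] | tcp [ 0.6429 -0.1819  0.2331] t 25.85 w 0.115 F [-0.7  0.  -1.5] J [ -2.  26.   8.  -0. -72.   0.]
```

Call:
{"op": "move_arm", "data": {"increments": "1 -0.002 0 0 0 0 0;1 -0.002 0 0 0 0 0;1 -0.002 0.001 0 0 0 0;1 -0.002 0.0015 0 0 0 0;1 -0.002 0.0015 0 0 0 0;0.5 -0.002 0.0015 0 0 0 0;0.5 -0.002 0.0015 0 0 0 0;0.5 -0.002 0.0015 0 0 0 0"}}

```text
time_s: 26.65
tcp_pos: [0.6428, -0.184, 0.2312]
ee_rot: [[0.03, -0.0, -1.0], [1.0, 0.0, 0.03], [0.0, -1.0, 0.0]]
wrist_force: [0.4, 0.3, -0.1]
gripper_width: 0.24
```

Call:
{"op": "move_arm", "data": {"increments": "0.2 0 0 0 0 0 0;-0.2 0 0 0 0 0 0;-0.2 0 0 0 0 0 0;-0.2 0 0 0 0 0 0;-0.2 0 0 0 0 0 0;-0.2 0 -0.03 0 0 0 0;-0.2 0 -0.07 0 0 0 0;-0.2 0 -0.11 0 0 0 0"}}

```text
time_s: 27.45
tcp_pos: [0.6425, -0.184, 0.3426]
ee_rot: [[0.03, -0.001, -1.0], [1.0, -0.0, 0.03], [-0.0, -1.0, 0.001]]
wrist_force: [1.2, -0.1, 0.2]
gripper_width: 0.601
```

```bash
python3 -c "
from cad import *
cad('orange',-.182)
p=cad('orange',-.182)
cv2.imwrite('pics/s9.png',cv2.resize(p[170:290,130:280,::-1],(750,600)))
inc([.55,.12,.33],86)"
```

```text
tub 485 y [-0.2165 -0.1474] mid -0.1819 x [0.6151 0.664 ] z 0.0907
front face slope yaw -1.265861387515786
band 142 [-0.2056 -0.158 ] -0.182
lip 91 y [-0.1953 -0.1624] -0.1811 z [0.1854 1.0345]
tub 489 y [-0.2165 -0.1474] mid -0.1819 x [0.6143 0.665 ] z 0.0903
front face slope yaw -1.5174867969336325
band 140 [-0.2056 -0.158 ] -0.1813
lip 93 y [-0.1954 -0.1624] -0.1807 z [0.1859 1.0345]
inc [0.3021 0.0171 0.1042] [ 0.0137  0.0399 -0.0029] | tcp [ 0.6449 -0.1851  0.3494] t 27.55 w 0.595 F [-0.5  0.   0.2] J [ -2.  24.  20.   0. -86.   0.]
```

View pics/s9.png

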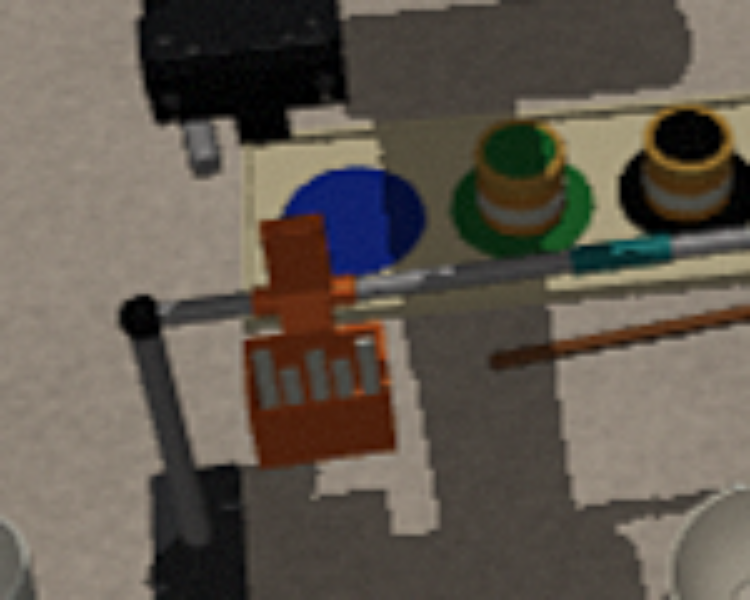

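Orange hangs centred on its band, which shows equally on both sides of the hook (253–283 and 332–355, row 290). Next is teal.

Call:
{"op": "move_arm", "data": {"increments": "-0.2 0.04 0 0.02 0 0 0;-0.2 0.08 0 0.04 0 0 0;-0.2 0.12 0 0.06 0 0 0;-0.2 0.16 0 0.08 0 0 0;-0.2 0.2 0.01 0.1 0 0 0;-0.2 0.24 0.02 0.12 0 0 0;-0.2 0.28 0.03 0.14 0 0 0;-0.2 0.32 0.04 0.16 0 0 0"}}

```text
time_s: 28.35
tcp_pos: [0.4913, 0.142, 0.3012]
ee_rot: [[0.03, 0.0, -1.0], [1.0, 0.0, 0.03], [0.0, -1.0, -0.0]]
wrist_force: [1.0, 0.6, -0.2]
gripper_width: 0.6
```

```bash
python3 -c "
from h import *
inc([.382,.338,.26],88)"
```

```text
inc [0.1926 0.0412 0.1152] [0.0004 0.0048 0.0004] | tcp [0.4913 0.142  0.3012] t 28.35 w 0.6 F [ 1.   0.6 -0.2] J [ 34.   8.  -7.  -0. -75. -36.]
```

Call:
{"op": "move_arm", "data": {"increments": "-0.2 0.04 0.01 0.024 0 0 0;-0.2 0.08 0.02 0.048 0 0 0;-0.2 0.12 0.03 0.072 0 0 0;-0.2 0.16 0.041 0.096 0 0 0;-0.2 0.192 0.041 0.115 0 0 0;-0.2 0.192 0.041 0.115 0 0 0;-0.2 0.192 0.041 0.115 0 0 0;-0.2 0.192 0.041 0.115 0 0 0"}}

```text
time_s: 29.15
tcp_pos: [0.3835, 0.3354, 0.2606]
ee_rot: [[0.031, -0.0, -1.0], [1.0, -0.0, 0.031], [-0.0, -1.0, 0.0]]
wrist_force: [0.7, -0.7, -0.6]
gripper_width: 0.599
```

```bash
python3 -c "
from h import *
capture('scene')
c=camera_params('wrist');p,d=capture('wrist');cv2.imwrite('pics/w10.png',p[:,:,::-1])
W=cloud(c,d);hsv=cv2.cvtColor(p,cv2.COLOR_RGB2HSV);m=cv2.inRange(hsv,(80,80,30),(100,255,255))>0
for a,b in((.158,.18),(.04,.056)):
  q=W[m&(W[...,2]>a)&(W[...,2]<b)&(W[...,1]>.25)]; print(len(q),q.mean(0),cv2.minAreaRect(q[:,:2].astype(np.float32)))
inc([.382,.338,.1415],88)"
```

```text
297 [0.38067607 0.33728077 0.1698988 ] ((0.3804171085357666, 0.33873409032821655), (0.028382010757923126, 0.008774702437222004), 88.22624969482422)
311 [0.38172586 0.32378514 0.05003067] ((0.38110867142677307, 0.3389340341091156), (0.07038173824548721, 0.046426404267549515), 87.43122100830078)
inc [0.0028 0.1192 0.0019] [0.0001 0.0033 0.0002] | tcp [0.3838 0.3351 0.2607] t 29.25 w 0.598 F [-0.  -0.1  0.6] J [ 59.   9. -12.   0. -69. -61.]
```

View pics/w10.png

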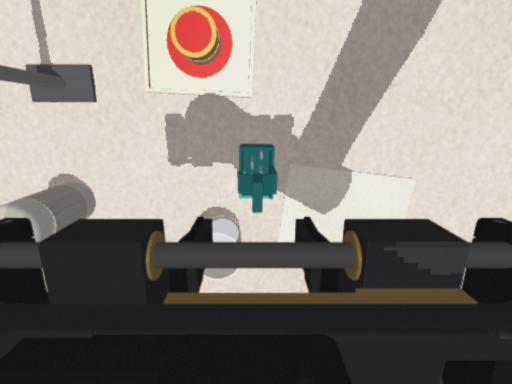

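The wrist view shows the teal tab (257,190) square to the fingers; the fit puts it at (0.381, 0.3385), yaw about -2°. Next: descend and pinch.

Call:
{"op": "move_arm", "data": {"increments": "-0.2 0.003 0.03 0.003 0 0 0;-0.2 0.003 0.06 0.003 0 0 0;-0.2 0.003 0.085 0.003 0 0 0;-0.2 0.003 0.105 0.003 0 0 0;-0.2 0.003 0.118 0.003 0 0 0;-0.2 0.003 0.118 0.003 0 0 0;-0.2 0.003 0.118 0.003 0 0 0;1 0.003 0.118 0.003 0 0 0"}}

```text
time_s: 30.05
tcp_pos: [0.3811, 0.3394, 0.1437]
ee_rot: [[0.031, 0.001, -1.0], [1.0, 0.002, 0.031], [0.002, -1.0, -0.001]]
wrist_force: [0.2, -0.2, 0.6]
gripper_width: 0.562
```

Call:
{"op": "move_arm", "data": {"increments": "1 0 0 0 0 0 0;1 0 0 0 0 0 0;1 0 0 0 0 0 0;1 0 0 0 0 0 0;1 0 0 0 0 0 0;1 0 0 0 0 0 0;1 0 0 0 0 0 0;1 0 0 0 0 0 0"}}

```text
time_s: 30.85
tcp_pos: [0.3804, 0.3391, 0.1427]
ee_rot: [[0.03, 0.0, -1.0], [1.0, 0.0, 0.03], [0.0, -1.0, -0.0]]
wrist_force: [-0.7, -0.3, 0.2]
gripper_width: 0.113
```

Call:
{"op": "move_arm", "data": {"increments": "1 0 0 0 0 0 0;1 0 0 0 0 0 0;1 0 -0.01 0 0 0 0;1 0 -0.04 0 0 0 0;1 0 -0.08 0 0 0 0;1 0 -0.12 0 0 0 0;1 0 -0.12 0 0 0 0;1 0 -0.12 0 0 0 0"}}

```text
time_s: 31.65
tcp_pos: [0.3802, 0.3392, 0.2635]
ee_rot: [[0.03, 0.0, -1.0], [1.0, 0.002, 0.03], [0.002, -1.0, -0.0]]
wrist_force: [-0.3, 0.3, -2.1]
gripper_width: 0.111
```

```bash
python3 -c "
from h import *
for i in range(2):p,d=capture('scene')
cv2.imwrite('pics/s11.png',p[100:300,150:450,::-1])
inc([.56,.118,.262],88.2)"
```

```text
inc [-0.2147 -0.0006 -0.187 ] [-0.002   0.0011 -0.0021] | tcp [0.3796 0.3383 0.2613] t 31.75 w 0.112 F [-0.2  0.5 -2.2] J [ 60.   9. -12.  -0. -69. -62.]
```

View pics/s11.png

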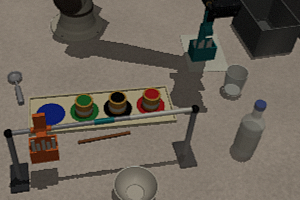

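Call:
{"op": "move_arm", "data": {"increments": "1 -0.03 0 -0.026 0 0 0;1 -0.06 0 -0.052 0 0 0;1 -0.09 0 -0.078 0 0 0;1 -0.12 0 -0.104 0 0 0;1 -0.15 0 -0.13 0 0 0;1 -0.18 0 -0.156 0 0 0;1 -0.21 0 -0.18 0 0 0;1 -0.215 0 -0.185 0 0 0"}}

```text
time_s: 32.55
tcp_pos: [0.5597, 0.1155, 0.2602]
ee_rot: [[0.034, -0.004, -0.999], [0.999, -0.003, 0.034], [-0.003, -1.0, 0.004]]
wrist_force: [0.6, -0.1, -1.3]
gripper_width: 0.114
```

```bash
python3 -c "
from h import *
for i in range(4):p,d=capture('scene')
inc([.651,.118,.262],88.2)
W=cloud(camera_params('scene'),d).reshape(-1,3)
hsv=cv2.cvtColor(p,cv2.COLOR_RGB2HSV);m=cv2.inRange(hsv,(80,80,25),(100,255,255)).ravel()>0
q=W[m&(W[:,1]>.05)&(W[:,1]<.19)&(W[:,0]<.62)]
for z in np.arange(.10,.26,.01):
  s=q[(q[:,2]>z)&(q[:,2]<=z+.01)]
  if len(s):print(round(z,2),len(s),np.round(s.min(0),3),np.round(s.max(0),3))
"
```

```text
inc [ 0.0019 -0.0008 -0.0929] [-0.0023  0.0015 -0.0008] | tcp [0.5581 0.1189 0.2614] t 32.75 w 0.11 F [ 0.1  1.  -1.8] J [ 28.  15.  -4.  -0. -71. -30.]
0.12 22 [0.536 0.082 0.123] [0.583 0.151 0.13 ]
0.13 67 [0.535 0.082 0.13 ] [0.585 0.151 0.14 ]
0.14 72 [0.536 0.081 0.14 ] [0.585 0.153 0.15 ]
0.15 94 [0.534 0.081 0.15 ] [0.585 0.151 0.16 ]
0.16 152 [0.532 0.081 0.16 ] [0.586 0.155 0.17 ]
0.17 22 [0.538 0.081 0.17 ] [0.584 0.153 0.18 ]
0.18 8 [0.539 0.108 0.183] [0.542 0.117 0.189]
0.19 9 [0.539 0.106 0.19 ] [0.542 0.116 0.199]
0.2 4 [0.538 0.109 0.201] [0.541 0.112 0.206]
0.21 11 [0.538 0.106 0.214] [0.581 0.128 0.22 ]
0.22 36 [0.539 0.105 0.22 ] [0.583 0.13  0.23 ]
0.23 65 [0.547 0.103 0.23 ] [0.582 0.13  0.24 ]
0.24 22 [0.56  0.103 0.24 ] [0.568 0.133 0.25 ]
0.25 1 [0.559 0.103 0.254] [0.559 0.103 0.254]
```

Call:
{"op": "move_arm", "data": {"increments": "1 0 0 -0.02 0 0 0;1 0 0 -0.04 0 0 0;1 0 0 -0.06 0 0 0;1 0 0 -0.08 0 0 0;1 0 0 -0.093 0 0 0;1 0 0 -0.093 0 0 0;1 0 0 -0.093 0 0 0;1 0 0 -0.093 0 0 0"}}

```text
time_s: 33.55
tcp_pos: [0.6508, 0.1166, 0.2628]
ee_rot: [[0.029, -0.0, -1.0], [1.0, 0.0, 0.029], [0.0, -1.0, 0.0]]
wrist_force: [-0.1, 0.5, -2.7]
gripper_width: 0.116
```

```bash
python3 -c "
from h import *
for i in range(3):p,d=capture('scene')
cv2.imwrite('pics/s12.png',cv2.resize(p[150:270,250:400,::-1],(750,600)))
inc([.651,.118,.2335],88.2)"
```

```text
inc [0.0019 0.0296 0.0003] [0.0003 0.0021 0.0002] | tcp [0.6512 0.1161 0.2631] t 33.7 w 0.115 F [-0.4 -0.1 -0.9] J [ 24.  24.  10.  -0. -75. -26.]
```

View pics/s12.png

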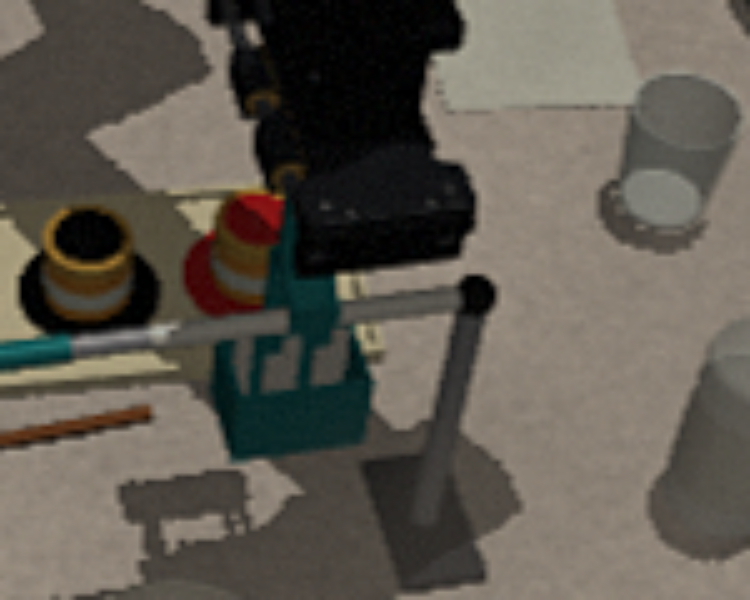

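The teal hook lip is beyond the white section (315,300 in the crop), the same picture as orange. Lowering.

Call:
{"op": "move_arm", "data": {"increments": "1 0 0.005 0 0 0 0;1 0 0.01 0 0 0 0;1 0 0.015 0 0 0 0;1 0 0.02 0 0 0 0;1 0 0.025 0 0 0 0;1 0 0.0285 0 0 0 0;1 0 0.0285 0 0 0 0;1 0 0.0285 0 0 0 0"}}

```text
time_s: 34.5
tcp_pos: [0.6519, 0.1158, 0.2341]
ee_rot: [[0.03, 0.0, -1.0], [1.0, -0.0, 0.03], [-0.0, -1.0, -0.0]]
wrist_force: [-0.6, -0.2, -2.2]
gripper_width: 0.115
```

```bash
python3 -c "
from h import *
for i in range(3):p,d=capture('scene')
inc([.6472,-.026,.2335],88.2)"
```

```text
inc [-0.142   0.0009  0.0006] [0.0007 0.0015 0.0002] | tcp [0.652  0.1159 0.2345] t 34.65 w 0.112 F [-0.4  0.3 -1.3] J [ 24.  25.   7.   0. -72. -26.]
```

Call:
{"op": "move_arm", "data": {"increments": "1 -0.015 0.001 0 0 0 0;1 -0.035 0.001 0 0 0 0;1 -0.06 0.001 0 0 0 0;1 -0.085 0.001 0 0 0 0;1 -0.11 0.001 0 0 0 0;1 -0.13 0.001 0 0 0 0;1 -0.141 0.001 0 0 0 0;1 -0.141 0.001 0 0 0 0"}}

```text
time_s: 35.45
tcp_pos: [0.6473, -0.0273, 0.2332]
ee_rot: [[0.033, 0.0, -0.999], [0.999, -0.0, 0.033], [-0.0, -1.0, -0.0]]
wrist_force: [-0.0, 0.3, -1.7]
gripper_width: 0.115
```

```bash
python3 -c "
from cad import *
for i in range(3):p,d=capture('scene')
cad('teal',-.026)
p=cad('teal',-.026)
cv2.imwrite('pics/s13.png',cv2.resize(p[160:280,190:340,::-1],(750,600)))
inc([.6472,-.026,.2325],88.2)
# original band from first images
p0=cv2.imread('pics/scene0.png')[:,:,::-1].copy();W=cloud(camera_params('scene'),np.load('scene0.npy'));hsv=cv2.cvtColor(p0,cv2.COLOR_RGB2HSV)
for lo,hi,yc in(((80,90,30),(100,255,255),-.026),((3,140,50),(22,255,255),-.182)):
  q=W[(cv2.inRange(hsv,lo,hi)>0)&(abs(W[...,1]-yc)<.05)&(abs(W[...,2]-.2)<.013)];print(len(q),q[:,1].min(),q[:,1].max(),(q[:,1].min()+q[:,1].max())/2,q[:,1].mean())
"
```

```text
tub 456 y [-0.0601  0.0109] mid -0.0246 x [0.6246 0.6737] z 0.0901
front face slope yaw -1.1684209865664663
band 31 [-0.0452 -0.0061] -0.0254
lip 91 y [-0.0375 -0.014 ] -0.0256 z [0.1861 0.2075]
tub 454 y [-0.059  0.011] mid -0.024 x [0.6245 0.6742] z 0.0902
front face slope yaw -1.2929958865988098
band 33 [-0.0452 -0.0065] -0.0259
lip 92 y [-0.0641 -0.0134] -0.0259 z [0.1891 0.3115]
inc [-0.0018  0.0006  0.0004] [0.     0.0025 0.0001] | tcp [ 0.6477 -0.0243  0.2331] t 35.7 w 0.109 F [ 0.1 -0.1 -2.6] J [ 12.  24.   5.  -0. -71. -14.]
103 -0.04994168082042061 -0.0005457254233342534 -0.02524370312187743 -0.025789891736447815
122 -0.20588421162849838 -0.1574570339902918 -0.18167062280939508 -0.1818675813908789
```

View pics/s13.png

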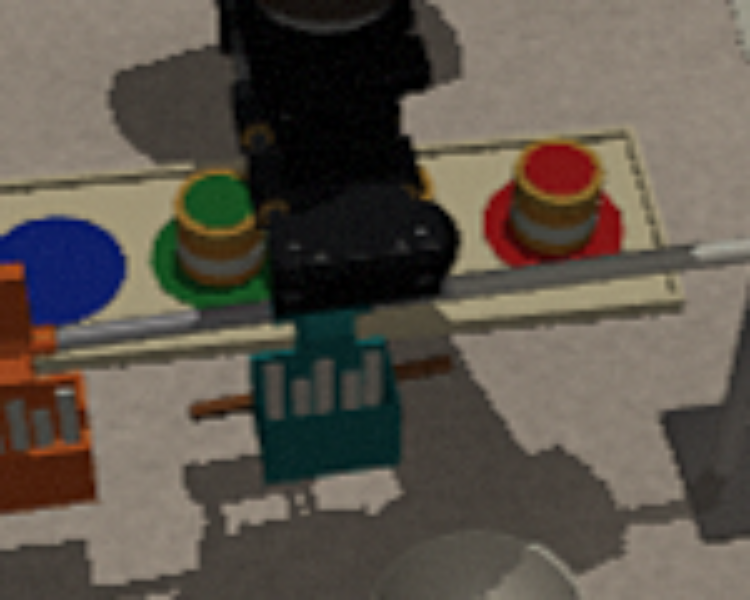

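Call:
{"op": "move_arm", "data": {"increments": "1 -0.001 0 0 0 0 0;1 -0.001 0 0 0 0 0;1 -0.001 0.001 0 0 0 0;1 -0.001 0.0015 0 0 0 0;1 -0.001 0.0015 0 0 0 0;0.5 -0.001 0.0015 0 0 0 0;0.5 -0.001 0.0015 0 0 0 0;0.5 -0.001 0.0015 0 0 0 0"}}

```text
time_s: 36.5
tcp_pos: [0.6475, -0.0264, 0.2309]
ee_rot: [[0.03, -0.001, -1.0], [1.0, -0.0, 0.03], [-0.0, -1.0, 0.001]]
wrist_force: [0.3, 0.5, 0.3]
gripper_width: 0.236
```

Call:
{"op": "move_arm", "data": {"increments": "0.2 0 0 0 0 0 0;-0.2 0 0 0 0 0 0;-0.2 0 0 0 0 0 0;-0.2 0 0 0 0 0 0;-0.2 0 0 0 0 0 0;-0.2 0 -0.03 0 0 0 0;-0.2 0 -0.07 0 0 0 0;-0.2 0 -0.12 0 0 0 0"}}

```text
time_s: 37.3
tcp_pos: [0.6466, -0.0261, 0.3511]
ee_rot: [[0.03, -0.004, -1.0], [1.0, -0.0, 0.03], [-0.001, -1.0, 0.004]]
wrist_force: [2.2, -0.1, 1.1]
gripper_width: 0.598
```

Call:
{"op": "move_arm", "data": {"increments": "-0.2 0.03 0 0.03 0 0 0;-0.2 0.06 0 0.06 0 0 0;-0.2 0.09 0 0.09 0 0 0;-0.2 0.12 0 0.12 0 0 0;-0.2 0.15 0 0.15 0 0 0;-0.2 0.18 0 0.15 0 0 0;-0.2 0.22 0 0.15 0 0 0;-0.2 0.26 0 0.15 0 0 0"}}

```text
time_s: 38.1
tcp_pos: [0.5049, 0.2395, 0.3524]
ee_rot: [[0.03, 0.001, -1.0], [1.0, 0.001, 0.03], [0.001, -1.0, -0.001]]
wrist_force: [0.3, -0.1, 0.4]
gripper_width: 0.6
```

```bash
python3 -c "
from cad import *
cad('orange',-.182)
cad('teal',-.026)
p,q=jars();cv2.imwrite('pics/s14.png',cv2.resize(q[120:300,80:450,::-1],(800,390)));cv2.imwrite('pics/t14.png',cv2.resize(p[60:260,100:430,::-1],(792,480)))
inc([.6472,-.026,.2325],88.2)
"
```

```text
tub 482 y [-0.2166 -0.1475] mid -0.182 x [0.6161 0.6652] z 0.0911
front face slope yaw -1.1620293273047226
band 138 [-0.2057 -0.158 ] -0.1815
lip 89 y [-0.1955 -0.1624] -0.1819 z [0.1851 1.0345]
tub 425 y [-0.0604  0.0095] mid -0.0255 x [0.6207 0.6704] z 0.0907
front face slope yaw -1.3633684050965775
band 110 [-0.049  -0.0017] -0.0265
lip 123 y [-0.0386 -0.0122] -0.0261 z [0.1849 0.2612]
red top 82 [0.455 0.143 0.05 ] z 0.058
red top 57 [0.456 0.169 0.05 ] z 0.056
red scene 42 [0.443 0.16  0.05 ] z 0.056
green top 57 [ 0.431 -0.059  0.05 ] z 0.054
green scene 113 [ 0.431 -0.045  0.05 ] z 0.056
black top 73 [0.893 0.516 0.05 ] z 0.041
black scene 109 [0.439 0.059 0.05 ] z 0.056
inc [-0.2608  0.1188 -0.1496] [-0.0006  0.0031 -0.0007] | tcp [0.5052 0.239  0.3512] t 38.3 w 0.597 F [-0.2 -0.4  0. ] J [ 42.  12.   4.   0. -83. -44.]
```

View pics/s14.png

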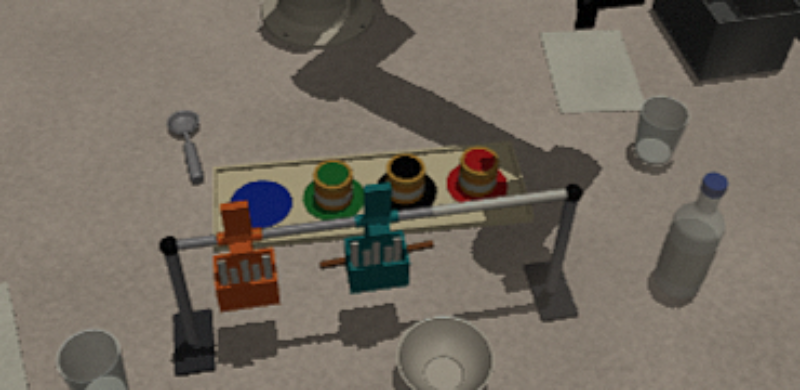

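View pics/t14.png

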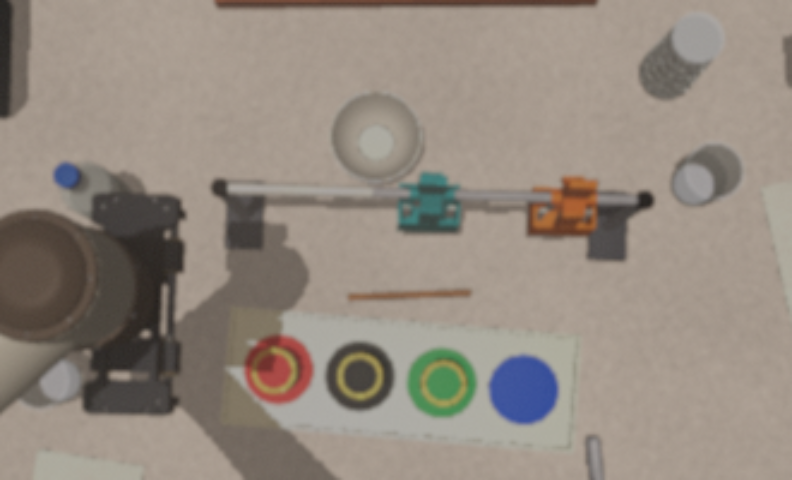

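Both views show all three jars centred on their own coasters, both caddies on their bands, and the bystanders in place. I'll hold briefly, recheck the jars for a late knock, then hand in.

Call:
{"op": "move_arm", "data": {"increments": "-0.2 0 0 0 0 0 0;-0.2 0 0 0 0 0 0;-0.2 0 0 0 0 0 0;-0.2 0 0 0 0 0 0;-0.2 0 0 0 0 0 0;-0.2 0 0 0 0 0 0;-0.2 0 0 0 0 0 0;-0.2 0 0 0 0 0 0"}}

```text
time_s: 39.1
tcp_pos: [0.5054, 0.2383, 0.3516]
ee_rot: [[0.03, -0.0, -1.0], [1.0, 0.0, 0.03], [0.0, -1.0, 0.0]]
wrist_force: [0.5, 0.7, -0.0]
gripper_width: 0.603
```

Call:
{"op": "move_arm", "data": {"increments": "-0.2 0 0 0 0 0 0;-0.2 0 0 0 0 0 0;-0.2 0 0 0 0 0 0;-0.2 0 0 0 0 0 0;-0.2 0 0 0 0 0 0;-0.2 0 0 0 0 0 0;-0.2 0 0 0 0 0 0;-0.2 0 0 0 0 0 0"}}

```text
time_s: 39.9
tcp_pos: [0.5054, 0.2383, 0.3516]
ee_rot: [[0.03, 0.0, -1.0], [1.0, 0.0, 0.03], [0.0, -1.0, -0.0]]
wrist_force: [-0.4, 0.0, 0.8]
gripper_width: 0.603
```

```bash
python3 -c "
from cad import *
cad('orange',-.182);cad('teal',-.026);p,q=jars();cv2.imwrite('pics/s15.png',cv2.resize(q[120:300,80:450,::-1],(800,390)))"
```

```text
tub 482 y [-0.2166 -0.1475] mid -0.182 x [0.6159 0.6653] z 0.0903
front face slope yaw -1.1466151472446597
band 142 [-0.2056 -0.158 ] -0.1821
lip 88 y [-0.1955 -0.1624] -0.1819 z [0.1839 1.0345]
tub 424 y [-0.0606  0.0094] mid -0.0256 x [0.62   0.6702] z 0.0901
front face slope yaw -2.0609025898922244
band 108 [-0.0498 -0.0021] -0.0262
lip 116 y [-0.0488 -0.012 ] -0.0266 z [0.1848 0.2614]
red top 137 [0.465 0.152 0.05 ] z 0.056
red top 103 [0.453 0.167 0.05 ] z 0.053
red scene 45 [0.446 0.163 0.05 ] z 0.058
green top 56 [ 0.429 -0.059  0.05 ] z 0.052
green scene 114 [ 0.431 -0.045  0.05 ] z 0.052
black top 70 [0.894 0.516 0.05 ] z 0.043
black scene 112 [0.472 0.086 0.05 ] z 0.054
```

View pics/s15.png

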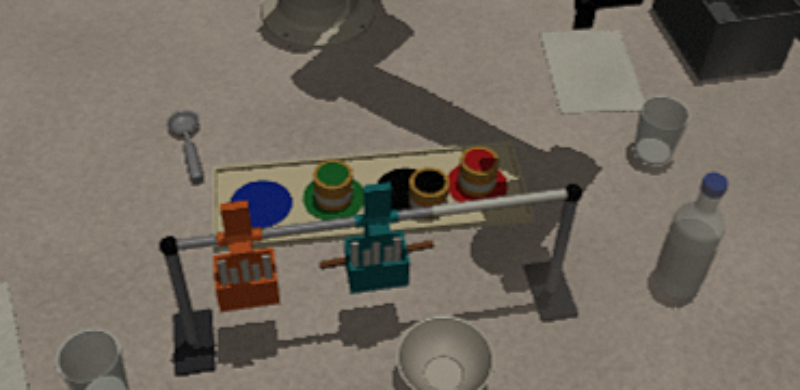

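Waiting paid off: the black jar was just knocked to about (0.475, 0.085), at (428,180) in the crop. I'll measure it again and put it back.

```bash
python3 -c "
from h import *
p,d=capture('top');q,e=capture('scene')
cv2.imwrite('pics/t16.png',cv2.resize(p[190:260,180:350,::-1],(800,330),interpolation=cv2.INTER_CUBIC))
for n,D in(('top',d),('scene',e)):
  W=cloud(camera_params(n),D); s=W[(W[...,2]>.046)&(W[...,2]<.062)&(W[...,0]>.43)&(W[...,0]<.51)&(W[...,1]>.04)&(W[...,1]<.122)]
  print(n,len(s),s.min(0),s.max(0),cv2.minEnclosingCircle(s[:,:2].astype(np.float32)))
for b in blobs(q,*COL['black'],25,(240,180,300,225)): print(b,plane(camera_params('scene'),*b[0],.055))
inc([.475,.085,.12],90)
"
```

```text
top 271 [0.45131226 0.05688836 0.04847392] [0.50482894 0.11062984 0.06196723] ((0.47770392894744873, 0.08440417051315308), 0.027632882818579674)
scene 228 [0.44937079 0.05521628 0.04608022] [0.50662858 0.10973295 0.06011096] ((0.478909432888031, 0.08258214592933655), 0.029973968863487244)
(array([259.5, 210.1]), np.int32(348), array([245, 198,  27,  27], dtype=int32)) [0.49172442 0.02372849 0.055     ]
(array([278.3, 203.4]), np.int32(112), array([272, 199,  14,  10], dtype=int32)) [0.47664999 0.08494327 0.055     ]
inc [-0.1541  0.2316  0.0258] [ 0.   -0.03  0.  ] | tcp [0.5054 0.2383 0.3516] t 40.2 w 0.597 F [-0.6 -0.6  0.4] J [ 42.  12.   4.  -0. -82. -44.]
```

View pics/t16.png

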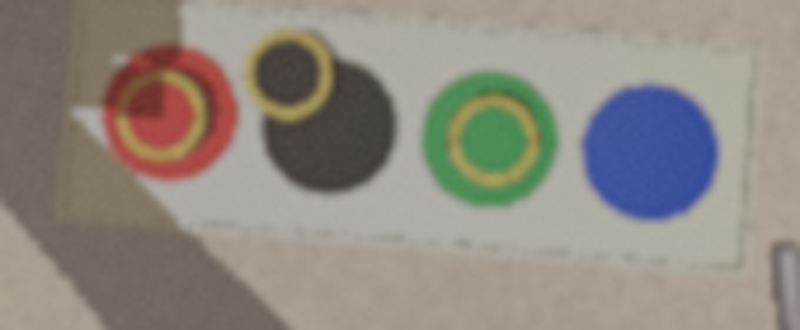

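The top view shows the black jar (288,75) upright and off its coaster towards the rail and the red jar; both views put it at (0.477, 0.084). Regrasping with the jaws along x, clear of red.

Call:
{"op": "move_arm", "data": {"increments": "-1 -0.04 0.03 0.006 0 0 0;-1 -0.08 0.06 0.012 0 0 0;-1 -0.12 0.1 0.018 0 0 0;-1 -0.155 0.14 0.024 0 0 0;-1 -0.155 0.18 0.024 0 0 0;-1 -0.155 0.22 0.024 0 0 0;-1 -0.155 0.22 0.024 0 0 0;-1 -0.155 0.22 0.024 0 0 0"}}

```text
time_s: 41.0
tcp_pos: [0.4776, 0.0843, 0.1324]
ee_rot: [[0.029, 0.001, -1.0], [1.0, -0.001, 0.029], [-0.001, -1.0, -0.001]]
wrist_force: [1.6, 0.6, 0.0]
gripper_width: 0.996
```

```bash
python3 -c "
from h import *
for i in range(3):capture('scene')
inc([.477,.084,.02],88.2)
"
```

```text
inc [-0.0015  0.114   0.0021] [0.0047 0.0025 0.0022] | tcp [0.4786 0.0852 0.1341] t 41.15 w 0.997 F [-0.1 -0.3  0.1] J [ 29.  14. -26.   0. -50. -31.]
```

Call:
{"op": "move_arm", "data": {"increments": "-1 0 0.03 0.001 0 0 0;-1 0 0.06 0.001 0 0 0;-1 0 0.085 0.001 0 0 0;-1 0 0.1 0.001 0 0 0;-1 0 0.108 0.001 0 0 0;-1 0 0.11 0.001 0 0 0;-1 0 0.11 0.001 0 0 0;-1 0 0.11 0.001 0 0 0"}}

```text
time_s: 41.95
tcp_pos: [0.4767, 0.0846, 0.0227]
ee_rot: [[0.03, 0.002, -1.0], [1.0, 0.001, 0.03], [0.001, -1.0, -0.002]]
wrist_force: [0.1, 0.9, 0.8]
gripper_width: 1.0
```

Call:
{"op": "move_arm", "data": {"increments": "1 0 0 0 0 0 0;1 0 0 0 0 0 0;1 0 0 0 0 0 0;1 0 0 0 0 0 0;1 0 0 0 0 0 0;1 0 0 0 0 0 0;1 0 -0.02 0 0 0 0;1 0 -0.03 0 0 0 0"}}

```text
time_s: 42.75
tcp_pos: [0.4758, 0.0841, 0.0521]
ee_rot: [[0.03, 0.0, -1.0], [1.0, 0.0, 0.03], [0.0, -1.0, -0.0]]
wrist_force: [0.3, -0.9, -2.0]
gripper_width: 0.626
```

```bash
python3 -c "
from h import *
for i in range(3):p,_=capture('scene')
cv2.imwrite('pics/s17.png',cv2.resize(p[120:300,80:450,::-1],(800,390)))
inc([.442,.059,.024],88.2)
"
```

```text
inc [-0.0263  0.0278  0.0332] [0.001  0.0012 0.0009] | tcp [0.4759 0.0843 0.0519] t 42.9 w 0.628 F [-0.5  0.4 -1.7] J [ 29.  20. -32.  -0. -38. -31.]
```

View pics/s17.png

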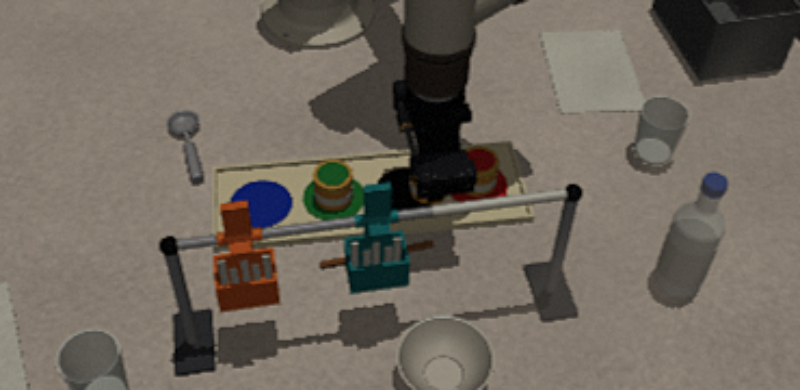

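Call:
{"op": "move_arm", "data": {"increments": "1 -0.012 0 0.015 0 0 0;1 -0.026 0 0.033 0 0 0;1 -0.026 0.01 0.033 0 0 0;1 -0.026 0.02 0.033 0 0 0;1 -0.026 0.0285 0.033 0 0 0;1 -0.026 0.0285 0.033 0 0 0;1 -0.026 0.0285 0.033 0 0 0;-0.4 -0.026 0.0285 0.033 0 0 0"}}

```text
time_s: 43.7
tcp_pos: [0.4424, 0.0593, 0.0231]
ee_rot: [[0.03, 0.0, -1.0], [1.0, 0.0, 0.03], [0.0, -1.0, -0.0]]
wrist_force: [-0.0, -0.0, 0.8]
gripper_width: 0.657
```

Call:
{"op": "move_arm", "data": {"increments": "-1 0 0 0 0 0 0;-1 0 0 0 0 0 0;-1 0 0 0 0 0 0;-1 0 0 0 0 0 0;-1 0 -0.03 0 0 0 0;-1 0 -0.08 0 0 0 0;-1 0 -0.13 0 0 0 0;-1 0 -0.18 0 0 0 0"}}

```text
time_s: 44.5
tcp_pos: [0.4415, 0.0588, 0.2052]
ee_rot: [[0.03, 0.0, -1.0], [1.0, 0.0, 0.03], [0.0, -1.0, -0.0]]
wrist_force: [1.6, 1.1, -0.6]
gripper_width: 0.997
```

Call:
{"op": "move_arm", "data": {"increments": "-1 0.03 -0.04 0 0 0 0;-1 0.06 -0.08 0 0 0 0;-1 0.1 -0.12 0 0 0 0;-1 0.14 -0.12 0 0 0 0;-1 0.18 -0.12 0 0 0 0;-1 0.22 -0.12 0 0 0 0;-1 0.22 -0.12 0 0 0 0;-1 0.22 -0.12 0 0 0 0"}}

```text
time_s: 45.3
tcp_pos: [0.4482, 0.2795, 0.3224]
ee_rot: [[0.029, -0.001, -1.0], [1.0, -0.001, 0.029], [-0.001, -1.0, 0.001]]
wrist_force: [0.6, -1.3, 0.4]
gripper_width: 1.0
```

```bash
python3 -c "
from cad import *
cad('orange',-.182);cad('teal',-.026);p,q=jars()
cv2.imwrite('pics/s18.png',cv2.resize(q[120:300,80:450,::-1],(800,390)));cv2.imwrite('pics/t18.png',cv2.resize(p[60:260,100:430,::-1],(792,480)))"
```

```text
tub 486 y [-0.2167 -0.1475] mid -0.1821 x [0.6162 0.6657] z 0.0907
front face slope yaw -1.8018049735182322
band 133 [-0.2058 -0.1579] -0.1818
lip 89 y [-0.1954 -0.1624] -0.1818 z [0.1862 1.0345]
tub 424 y [-0.0602  0.0097] mid -0.0253 x [0.6198 0.6701] z 0.0902
front face slope yaw -1.297748893398632
band 108 [-0.0498 -0.002 ] -0.0263
lip 116 y [-0.0386 -0.0035] -0.0254 z [0.1846 0.2595]
red top 38 [0.453 0.172 0.05 ] z 0.052
red scene 69 [0.447 0.165 0.05 ] z 0.055
green top 54 [ 0.429 -0.062  0.05 ] z 0.058
green top 35 [ 0.433 -0.05   0.05 ] z 0.056
green scene 114 [ 0.43  -0.045  0.05 ] z 0.052
black top 91 [0.887 0.516 0.05 ] z 0.043
black scene 105 [0.437 0.061 0.05 ] z 0.056
```

View pics/t18.png

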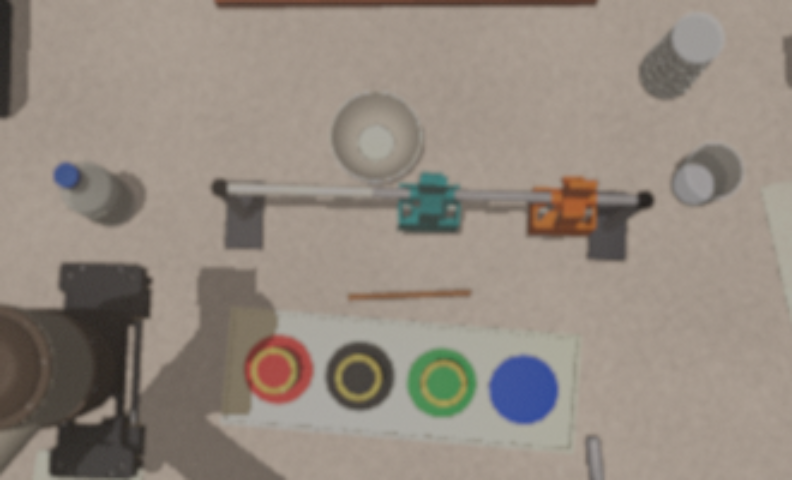

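View pics/s18.png

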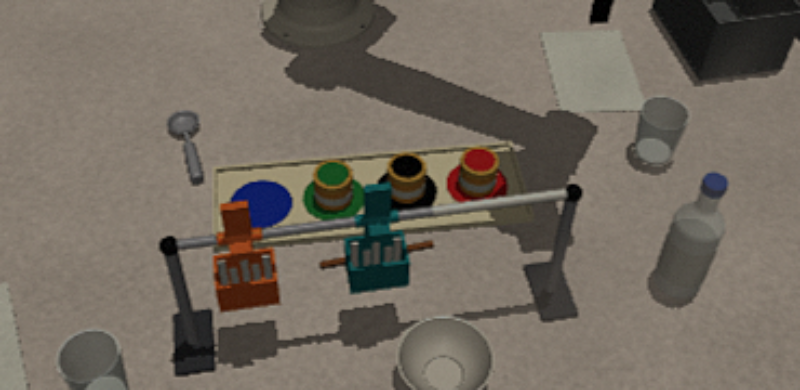

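Everything is in place again: the three jars sit within their coasters and both caddies hang on their bands. I'm handing it in.

```bash
python3 -c "
from station import r
print(r.finish_job())"
```

```text
the job is handed in; nothing more can be done
None
```

The job is handed in at about 45.5 s, well inside the 210 s limit, with no verdict reported.

- **Jars:** The red, green and black jars stand upright on their matching coasters; no blue jar was seen in any view. The black jar was knocked about 4 cm off its coaster at around 40 s, so I regrasped it and put it back. In the last images all three sit within a few millimetres of their coaster centres.
- **Caddies:** I hooked orange on at the white section first and slid it to the farther band. Teal followed the same way. The last scene fit put both within about 1 mm of their band centres:

| Caddy | Caddy centre, y (m) | Band centre, y (m) |
|---|---|---|
| Orange | -0.182 | -0.182 |
| Teal | -0.0255 | -0.026 |

- **Squareness:** The caddy angle readings were noisy, between -1.1° and -2.1°, against -1.8° for the rail. That agrees with square to within about 0.7°.
- **Other checks:** The cups, bowl, bottle, spoon and pencil look unmoved in the images; I did not measure them again. The gripper was open and clear of everything. The force readings I saw stayed within a few newtons.

The top camera's colour readings for the jars were off or missing in the last checks, because the lid discs blend into coasters of the same colour. I relied on the scene camera and the pictures there.

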